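# Pin the exhibit rack shut

## Robot

A 7-joint arm with a two-finger parallel gripper is mounted at the origin on the work surface. World frame = base frame: x ahead of the robot, y to its left, z up, the work surface at z = 0. Lengths are in mm, angles in rad, forces in N, time in s.
With the tool pointing down it reaches from about 425 to 950 mm from the base axis. Payload 4.7 kg.
Tool frame: the origin (TCP) lies on the centre line of the jaws, within the pads' length; the fingertips stand 8 mm ahead of it and the grasp point (between the pads) lies 11 mm behind it; z points along the fingers, y is the direction in which the jaws open and shut (so a half turn about z gives the same grasp; the last joint's range is limited). The gripper opens to 85 mm and grips with 20 to 120 N. Pads are 22 mm wide; open, the fingers measure 114 mm over their backs; the gripper's body (76 mm by 85 mm) begins 54 mm behind the grasp point. The pads swing forward as they close: fully open they stand 13 mm farther back than shut.
Start: joints at [-1.196, 0.469, -0.049, 1.532, 0.024, 1.141, -0.082], TCP at [265.18, 620.747, 239.335] pointing down, gripper open.
Joint ranges: [-2.59, 2.59], [-0.33, 1.99], [-1.39, 1.29], [0.1, 2.45], [-1.04, 4.18], [0.21, 1.99], [-2.66, 2.66]. Speed limits (rad/s): [2.57, 2.57, 3.14, 3.14, 3.14, 3.14, 3.14].

## Interface

Orientations are given as a unit quaternion [x, y, z, w].
In Python, from cell import robot, eyes gives the robot as it stands.
- The arm moves only by the tool drive_tool, never from a script. Its argument "increments" is a list of rows, each an object with "rotation": the turn, a rotation vector about the world's x, y, z in rad, a list of three; "translation": the shift along the world's x, y, z in m, a list of three; "grip": the opening in per cent of the stroke, from 0 (shut) to 100 (fully open). In form: [{"rotation": [ax, ay, az], "translation": [x, y, z], "grip": grip}, ...]. A call has 1 to 5 rows; each row is the pose to reach, as a shift and turn from the pose commanded when the call began; what a row does not reach only later rows make up. A row lasts 1/12 s, in which the tool goes at most 41.7 mm and 7.16 degrees, less where a joint would pass 70% of its speed; a pose out of reach is approached as far as the arm can. A call with a gripper value outside its range is refused whole. The fingers move at their own pace and stop on an object; "newtons" is the grip in N (left out, the last holds). Time passes only in rows, so rows that repeat a pose let the fingers close. It gives the time, the measured TCP pose, the force and the opening at its end, in the units of the state.
- robot.get_state(): the state, without advancing time (a new reading comes with each control period).
- eyes.camera(name): name is "scene" or "top" or "wrist"; returns a dict with "img" (420x560x3 uint8, red, green, blue), "intrinsics" (3x3 intrinsics, pixels), "origin" and "rotation" of the camera in the world; the wrist camera has in their place "tool_from_camera" (4x4, takes a point from camera to tool coordinates, whose origin is the TCP and whose axes are the flange's). Camera axes: x right, y down, z forward; pixel columns grow to the right and rows downward; lengths in mm; the calibration is good to about 2 mm. A picture is of the moment at which its call begins: read the wrist's pose just before it. There is no depth.
- robot.sign_off(): hands the job in, once; it reports no verdict.
The state is a dict: "time_s": time; "joint_pos": joint angles; "joint_velocities": joint speeds; "joint_efforts": joint torques, N m; "tcp_pos": TCP position; "tool_rot": TCP orientation; "ft_force": force on the tool from outside, world axes, zero at the start; "wrist_torque": the same for the moment, N m; "grip_width": finger opening in mm.
Only numpy, scipy, OpenCV 4.12 (cv2) and the standard library are available. Lean on these libraries where they do the work, as an engineer would, in place of code of your own. Each camera call takes 0.05 s, during which the arm holds its last target. There are 200 camera calls.

## Task

Stand the loose navy ring box squarely on the empty red pad of the exhibit rack, neatly in line beside the other two, and let it go; then slide the retaining bar by its red tab fully home into the yellow fork. Take the ball-lock pin from its wooden block with its green button squeezed in, keep the button in while you push it through the three aligned holes of the fork and bar until its shoulder sits on the fork, then release it so that the button springs out and the pin is locked. Leave everything else where it is.

Things in the scene. Friction and masses are not known exactly. Their poses are not given: they have to be found in the camera images.
- rack: Fixed exhibit rack: aluminium plinth 130 (x) x 285 (y) x 15 mm thick on the desk. Origin on the desk; x across the row, away from the robot, y along the row, z up. Three red pads 52 mm square on its top (z 15 mm) at x 0, y +54, 0 and -54 mm. 10 mm lip along its -x edge at x -58. Sloping steel retaining bar along its +x side, yellow fork at its -y end; nothing but the bar's tab stands above 90 mm.
- empty_pad (a point): Centre of the empty red pad, on its top surface (rack frame: x 0, y -54, z 15 mm); axes as the rack's.
- ring_box_centre (a point): Centre (half-way up) of the loose navy ring box that is to be placed, 46 x 46 mm, 44 mm high, gold band and a small gold clasp on its -x side; z is up. It may be placed with any of its four sides to the front.
- bar (a joint): Slide of the flat steel bar (30 wide, 6 thick, leaning over the boxes' top edges on the +x side; mid-line at rack x +28, z 66 mm). 0 = drawn back to the rack's +y; 0.12 m = home at its stop, its hole in line with the fork's. Starts at 0 to 0.02, clear of the empty pad. Moves along the rack's -y, stays where left, takes about 1.5 N plus a little with speed.
- bar_tab (a point): Centre of the upper part of the red tab on the bar, to push or pinch: the tab is upright, 14 mm wide along the rack's y, 24 mm along x, its top 15 mm above this point, and it is free for 27 mm below this point before the bar begins. It moves with the bar.
- fork: Yellow fork: two plates 36 x 34 x 6 mm, a 9 mm slot between them for the bar, 13 mm hole through both (the bar's is 14 mm). Origin at the centre of the upper hole's mouth on the outer face; z outward along the hole axis, which leans 30 degrees from vertical towards the rack's +x; y as the rack's. Lower plate's far face at z -21 mm; free below to z -60 mm.
- pin_grip (a point): Centre of the black grip of the ball-lock pin (0.1 kg). z along the pin from tip to grip end (up in its block). Grip 22 (x) x 24 (y) x 46 mm (z). Its green button, 14 (x) x 26 mm (z), stands 5 mm proud on the +y side: only a squeeze along y presses it. Steel shoulder 28 mm across, 4 mm thick, underside 27 mm below this point; then a 10 mm shank, 38 mm long with tapered tip.
- pin_seat (a point): Centre of the underside of the pin's shoulder, 27 mm below the grip centre; axes as the pin's.
- pin_tip (a point): Tip of the pin's shank, 38 mm below the shoulder's underside.
- button (a joint): Travel of the pin's thumb button: 0 = out, 0.005 m = flush with the grip. Spring: 4 N to start, 9 N when flush. Two brass balls, 27 mm below the shoulder's underside on the pin's x axis, span 16.5 mm when it is out (too wide for the fork's holes) and draw into the shank when it is flush.
- holder: Fixed wooden block 60 x 60 x 50 mm high in which the pin stands upright, shoulder on its top, shank in a 19 mm hole that lets the balls pass. Origin at the centre of its underside.
- row_a_centre (a point): Centre of the navy ring box standing on the rack's pad at y = +54 mm; same size as the loose one. To be left in place.
- row_b_centre (a point): Centre of the navy ring box standing on the rack's middle pad. To be left in place.
- loupe: Bystander: black eye loupe, 34 mm across, 36 mm high, origin at the centre of its underside.
- red_box: Bystander: small dark red ring box 40 x 40 x 32 mm, origin under its centre.
- bangle: Bystander: gold bangle lying flat, 68 mm across, 7 mm high.
- bangle_small: Bystander: steel bangle lying flat, 56 mm across, 10 mm high.
- stamp: Bystander: wooden hand stamp, foot 50 x 30 mm, 60 mm high.
Not all that is in view belongs to the job. Leave any purple look-alike of the part that bears ring_box_centre alone.

How it is judged:
By the outcome, as a careful person would: the job done as asked, in the order asked, and still so for the second after the job is handed in, with the robot touching nothing.
It also fails if it takes over 69 s, if anything falls off the work surface, if the arm or the gripper's body presses on something with over 40 N, if the wrist force passes 120 N, or if a joint passes its speed limit or range.

## Working session

There is one attempt and no reset: what is moved stays moved. The work goes in short steps, Python scripts to look and compute and a tool call to move; the robot and the scene stay as the last step left them, time stands still between calls to the robot, and variables do not carry over. Pictures are saved under pics/ and viewed, about 8 in all and at most 12, crops included, and the job is handed in when it is done.

Besides the shell and the picture viewer there is one more tool, called after "Request:" as name(argument=value, ...), one argument or row to a line, values as JSON. drive_tool: Moves the arm, as the interface text tells. Its arguments: {"type":"object","properties":{"increments":{"type":"array","items":{"type":"object","properties":{"rotation":{"type":"array","items":{"type":"number"}},"translation":{"type":"array","items":{"type":"number"}},"grip":{"type":"number"}}}},"newtons":{"type":"number"}},"required":["increments"]}

```bash
ls; mkdir -p pics
python3 - <<'E'
from cell import robot, eyes
import cv2,pickle
print(robot.get_state())
d={}
for n in("scene","top","wrist"):
    c=eyes.camera(n);d[n]=c
    cv2.imwrite(f"pics/{n}0.png",c["img"][:,:,::-1])
    print(n,{k:v for k,v in c.items() if k!="img"})
pickle.dump(d,open("c0.pkl","wb"))
E
```

```text
pics
{'time_s': 0.0, 'joint_pos': array([-1.19587915,  0.46946457, -0.04861845,  1.53369691,  0.02409207,
        1.14099895, -0.08231046]), 'joint_velocities': array([ 3.21892785e-04, -1.89718461e-03, -8.49322353e-04, -6.42383552e-04,
       -1.31159506e-03,  3.94651981e-04, -7.20518891e-05]), 'joint_efforts': array([-1.05201168e-03, -5.10306072e+01, -4.68969229e-02, -2.37711114e+01,
        1.07701615e-02,  7.61560514e-03,  6.68628928e-06]), 'tcp_pos': array([264.97883052, 620.1931843 , 238.24461884]), 'tool_rot': array([ 2.00520359e-01,  9.79689034e-01, -9.76244258e-04, -1.71642514e-04]), 'ft_force': array([-0.33076181,  0.18943495,  0.06793689]), 'wrist_torque': array([ 0.00357568,  0.01369491, -0.00140237]), 'grip_width': 85.1060152485157}
scene {'intrinsics': array([[404.70163173,   0.        , 279.67381677],
       [  0.        , 404.70163173, 212.56615341],
       [  0.        ,   0.        ,   1.        ]]), 'origin': array([1050.57428083, -527.13804801,  895.23170842]), 'rotation': array([ 0.8848173 ,  0.33061062, -0.10992634, -0.3093722 ])}
top {'intrinsics': array([[485.07284435,   0.        , 282.8027481 ],
       [  0.        , 485.07284435, 205.66903822],
       [  0.        ,   0.        ,   1.        ]]), 'origin': array([ 417.45279541,  -23.43917716, 1541.25398968]), 'rotation': array([ 0.7112493 , -0.69943999,  0.04948145, -0.04959545])}
wrist {'intrinsics': array([[374.10241907,   0.        , 280.82529852],
       [  0.        , 374.10241907, 209.06233751],
       [  0.        ,   0.        ,   1.        ]]), 'tool_from_camera': array([[ 5.45233336e-04, -9.54735666e-01, -2.97455057e-01,
         7.65742777e+01],
       [ 9.99999276e-01,  2.01403341e-04,  1.18655232e-03,
        -4.67256101e-01],
       [-1.07293538e-03, -2.97455488e-01,  9.54735084e-01,
        -1.36056597e+02],
       [ 0.00000000e+00,  0.00000000e+00,  0.00000000e+00,
         1.00000000e+00]])}
```

View pics/top0.png

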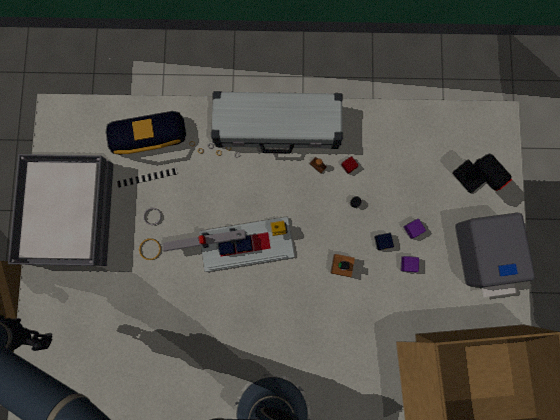

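View pics/scene0.png

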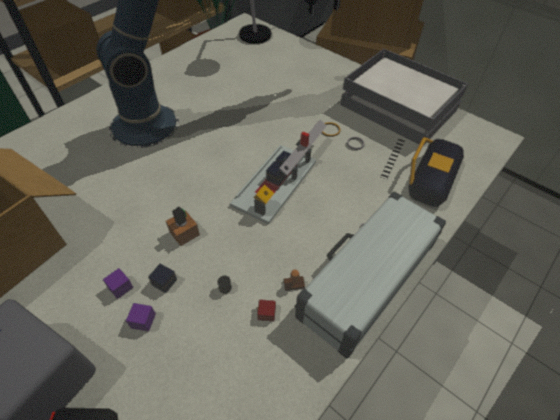

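Top: rack centred near (248,244), loose navy box (384,241), pin block (344,266), purple look-alikes (416,229) and (410,264). The scene view agrees. I'll write helpers and work out coarse positions next.

```bash
cat > h.py <<'E'
import numpy as np,cv2,pickle
from scipy.spatial.transform import Rotation as R
def cam(c,st=None):
    K=c["intrinsics"]
    if "origin" in c: return K,R.from_quat(c["rotation"]).as_matrix(),np.array(c["origin"])
    T=c["tool_from_camera"];Rt=R.from_quat(st["tool_rot"]).as_matrix()
    return K,Rt@T[:3,:3],Rt@T[:3,3]+st["tcp_pos"]
def ray(C,uv):
    K,Rm,o=C;d=Rm@np.linalg.solve(K,np.r_[uv,1.]);return o,d/np.linalg.norm(d)
def onz(C,uv,z):
    o,d=ray(C,uv);return o+d*(z-o[2])/d[2]
def proj(C,P):
    K,Rm,o=C;p=K@(Rm.T@(np.asarray(P,float)-o));return p[:2]/p[2]
def tri(obs):
    A=np.zeros((3,3));b=np.zeros(3)
    for C,uv in obs:
        o,d=ray(C,uv);M=np.eye(3)-np.outer(d,d);A+=M;b+=M@o
    return np.linalg.solve(A,b)
def snap(name,fn):
    from cell import robot,eyes
    st=robot.get_state();c=eyes.camera(name)
    cv2.imwrite(f"pics/{fn}.png",c["img"][:,:,::-1]);pickle.dump((c,st),open(fn+".pkl","wb"))
    return c["img"],cam(c,st),st
E
python3 - <<'E'
from h import *
d=pickle.load(open("c0.pkl","rb"));C=cam(d["top"]);S=cam(d["scene"])
for n,uv,z in [("box",(384,241),44),("holder",(344,266),50),("pintop",(345,265),120),("rackTL",(202,245),15),("rackBL",(206,271),15),("rackTR",(289,218),15),("rackBR",(294,257),15),("tab",(203,240),108),("fork",(279,228),80)]:
    print(n,onz(C,uv,z).round(0))
print(tri([(C,(384,241)),(S,(163,277))]).round())
# tool axes at start
print(R.from_quat([0.2005,0.97969,-0.001,0]).as_matrix().round(2))
E
```

```text
box [ 524. -336.   44.]
holder [ 445. -211.   50.]
pintop [ 447. -205.  120.]
rackTL [504. 230.  15.]
rackBL [423. 215.  15.]
rackTR [594. -42.  15.]
rackBR [471. -59.  15.]
tab [513. 212. 108.]
fork [555. -11.  80.]
[ 525. -339.   26.]
[[-0.92  0.39 -0.  ]
 [ 0.39  0.92 -0.  ]
 [-0.   -0.   -1.  ]]
```

Request:
drive_tool(
  increments=[
    {"rotation": [0,0,0.04],"translation": [0.016,-0.035,0.002],"grip": 100},
    {"rotation": [0,0,0.08],"translation": [0.032,-0.07,0.004],"grip": 100},
    {"rotation": [0,0,0.12],"translation": [0.048,-0.105,0.006],"grip": 100},
    {"rotation": [0,0,0.16],"translation": [0.064,-0.14,0.008],"grip": 100},
    {"rotation": [0,0,0.2],"translation": [0.08,-0.175,0.01],"grip": 100},
  ],
)

```text
time_s: 0.57
tcp_pos: [345.5, 443.8, 249.1]
tool_rot: [0.101, 0.995, -0.0, -0.0]
ft_force: [1.1, -0.2, -0.3]
grip_width: 85.2
```

Request:
drive_tool(
  increments=[
    {"rotation": [0,0,0.04],"translation": [0.016,-0.035,0.002],"grip": 100},
    {"rotation": [0,0,0.08],"translation": [0.032,-0.07,0.004],"grip": 100},
    {"rotation": [0,0,0.12],"translation": [0.048,-0.105,0.006],"grip": 100},
    {"rotation": [0,0,0.16],"translation": [0.064,-0.14,0.008],"grip": 100},
    {"rotation": [0,0,0.2],"translation": [0.08,-0.175,0.01],"grip": 100},
  ],
)

```text
time_s: 0.98
tcp_pos: [425.5, 268.8, 259.4]
tool_rot: [0.001, 1.0, 0.0, -0.0]
ft_force: [0.2, 0.3, -0.2]
grip_width: 85.7
```

Request:
drive_tool(
  increments=[
    {"rotation": [0,0,0.04],"translation": [0.016,-0.035,0.002],"grip": 100},
    {"rotation": [0,0,0.08],"translation": [0.032,-0.07,0.004],"grip": 100},
    {"rotation": [0,0,0.12],"translation": [0.048,-0.105,0.006],"grip": 100},
    {"rotation": [0,0,0.16],"translation": [0.064,-0.14,0.008],"grip": 100},
    {"rotation": [0,0,0.18],"translation": [0.072,-0.16,0.01],"grip": 100},
  ],
)

```text
time_s: 1.4
tcp_pos: [498.5, 105.8, 269.5]
tool_rot: [-0.086, 0.996, -0.001, 0.0]
ft_force: [0.8, 0.2, -0.3]
grip_width: 85.2
```

Run:
```python
from h import *
im,C,st=snap("wrist","w1");print(st["tcp_pos"],st["time_s"],R.from_quat(st["tool_rot"]).as_matrix().round(3))
cv2.imwrite("pics/w1.png",cv2.resize(im,(784,588))[:,:,::-1])
```

```text
[498.50800748 105.78177544 269.48302934] 1.4 [[-0.985 -0.171  0.001]
 [-0.171  0.985 -0.002]
 [-0.    -0.002 -1.   ]]
```

View pics/w1.png

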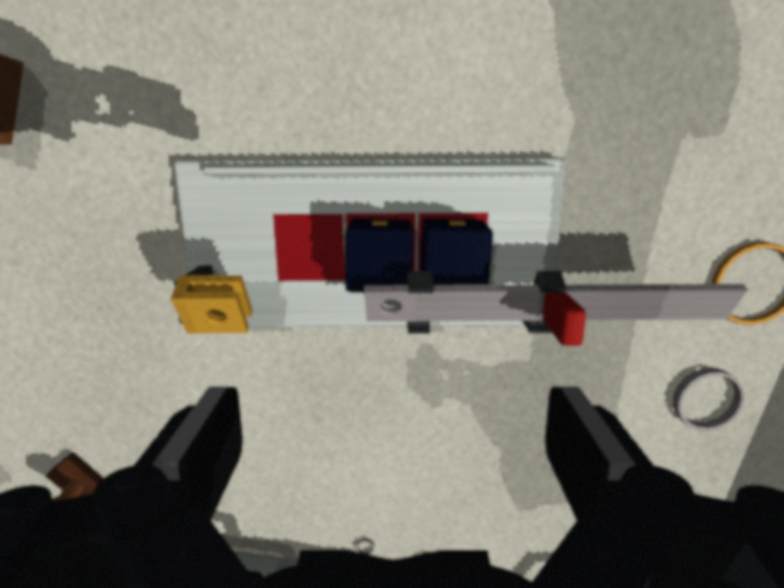

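Wrist view (784 px wide): empty pad corners are about (274,214)-(344,281). The row boxes are at (380,255) and (456,255), fork hole (216,315), bar hole (391,306), and tab top about (565,300).

Run:
```python
from h import *
c,st=pickle.load(open("w1.pkl","rb"));im=c["img"];C=cam(c,st)
h=cv2.cvtColor(im,cv2.COLOR_RGB2HSV);H,S,V=[h[...,i].astype(int) for i in range(3)]
def comps(m,amin=60):
    n,l,s,ce=cv2.connectedComponentsWithStats(m.astype(np.uint8));return [(l==i) for i in range(1,n) if s[i,4]>amin]
red=((H<8)|(H>172))&(S>150)&(V>40)
for m in comps(red):
    k=cv2.findContours(m.astype(np.uint8),0,2)[0][0];p=cv2.approxPolyDP(k,2.5,True)[:,0]
    print("red",m.sum(),p.tolist(),[onz(C,q,15)[:2].round(1).tolist() for q in p])
nav=(H>105)&(H<130)&(S>90)&(V<90)
for m in comps(nav,300):
    k=cv2.findContours(m.astype(np.uint8),0,2)[0][0];p=cv2.approxPolyDP(k,2.5,True)[:,0]
    print("nav",m.sum(),p.tolist(),[onz(C,q,59)[:2].round(1).tolist() for q in p])
yel=(H>15)&(H<30)&(S>150)&(V>60)
for m in comps(yel,300):
    ys,xs=np.where(m);print("yel",m.sum(),xs.min(),xs.max(),ys.min(),ys.max())
big=cv2.resize(im[180:250,110:460],None,fx=2.2,fy=2.2,interpolation=3)
print(im[120,200],im[190,145],im[280,205],im[320//1,200])
for n,uv,z in [("forkhole",(216/1.4,315/1.4),75.1),("barhole",(391/1.4,306/1.4),68.6)]: print(n,onz(C,uv,z).round(1))
a=im[110:250,110:300];b=im[180:260,370:430]
v=np.zeros((560,790,3),np.uint8);v[:,:]=0;q=cv2.resize(a,None,fx=4,fy=4,interpolation=3);v[:q.shape[0],:q.shape[1]]=q
cv2.imwrite("pics/w1c.png",v[:,:,::-1])
```

```text
red 148 [[248, 154], [249, 159], [251, 155], [292, 156], [295, 160], [294, 153]] [[489.7, 69.3], [494.7, 71.1], [490.1, 72.6], [483.8, 115.0], [487.4, 118.9], [480.4, 116.5]]
red 194 [[299, 167], [303, 155], [335, 155], [346, 159], [347, 154], [300, 153]] [[494.0, 124.4], [480.8, 126.2], [475.0, 159.2], [477.2, 171.4], [471.8, 171.3], [479.3, 122.7]]
red 2157 [[196, 155], [200, 199], [246, 198], [243, 154]] [[500.1, 15.9], [547.0, 25.2], [537.3, 74.2], [490.6, 64.2]]
red 815 [[390, 210], [390, 232], [402, 245], [414, 245], [416, 221], [401, 209]] [[523.7, 231.4], [548.6, 238.0], [561.5, 255.4], [559.2, 268.7], [531.1, 263.0], [520.5, 243.0]]
nav 1954 [[252, 158], [248, 165], [249, 206], [258, 206], [263, 201], [290, 201], [293, 185], [291, 159], [279, 158], [276, 163], [268, 163], [263, 158]] [[485.2, 76.2], [492.3, 73.5], [531.9, 80.3], [530.4, 88.9], [524.5, 92.8], [520.1, 118.5], [504.0, 118.5], [479.8, 112.1], [480.8, 100.9], [486.0, 99.0], [487.2, 91.6], [483.4, 86.3]]
nav 1915 [[304, 158], [302, 192], [309, 195], [310, 201], [347, 201], [349, 165], [338, 158], [331, 163], [320, 162], [315, 157]] [[476.8, 123.9], [509.3, 128.2], [511.0, 135.4], [516.8, 137.5], [510.6, 172.6], [476.1, 166.6], [471.4, 155.0], [477.1, 149.6], [478.0, 139.3], [474.2, 133.8]]
yel 1954 123 178 196 236
[169 176 168] [37 39 38] [179 176 162] [182 180 164]
forkhole [560.5  -3.9  75.1]
barhole [536.2 110.8  68.6]
```

View pics/w1c.png

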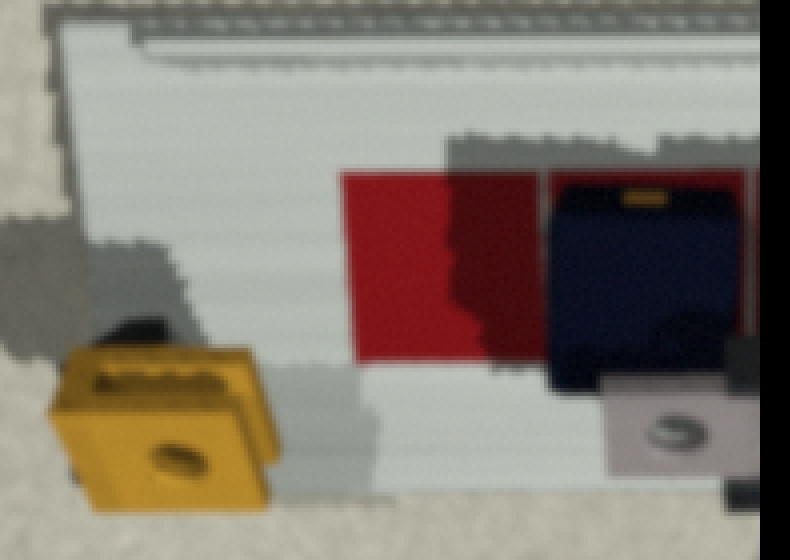

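Request:
drive_tool(
  increments=[
    {"translation": [0.004,-0.038,0],"rotation": [0,0,0],"grip": 100},
    {"translation": [0.007,-0.076,0],"rotation": [0,0,0],"grip": 100},
    {"translation": [0.01,-0.106,0],"rotation": [0,0,0],"grip": 100},
    {"translation": [0.01,-0.106,0],"rotation": [0,0,0],"grip": 100},
  ],
)

```text
time_s: 1.78
tcp_pos: [507.1, -2.6, 269.4]
tool_rot: [-0.083, 0.997, -0.002, -0.0]
ft_force: [0.4, -0.3, 0.4]
grip_width: 85.7
```

Run:
```python
from h import *
im,C,st=snap("wrist","w2");print(st["tcp_pos"],st["time_s"])
```

```text
[507.1058455   -2.55092367 269.40130571] 1.7833
```

Request:
drive_tool(
  increments=[
    {"translation": [0,-0.04,0],"rotation": [0,0,0],"grip": 100},
    {"translation": [0,-0.08,0],"rotation": [0,0,0],"grip": 100},
    {"translation": [0,-0.12,0],"rotation": [0,0,0],"grip": 100},
    {"translation": [0,-0.16,0],"rotation": [0,0,0],"grip": 100},
    {"translation": [0,-0.2,0],"rotation": [0,0,0],"grip": 100},
  ],
)

```text
time_s: 2.25
tcp_pos: [507.4, -195.2, 269.3]
tool_rot: [-0.089, 0.996, 0.0, 0.0]
ft_force: [0.6, -0.8, -0.2]
grip_width: 85.0
```

Request:
drive_tool(
  increments=[
    {"translation": [0,-0.04,0],"rotation": [0,0,0],"grip": 100},
    {"translation": [0,-0.06,0],"rotation": [0,0,0],"grip": 100},
    {"translation": [0,-0.06,0],"rotation": [0,0,0],"grip": 100},
  ],
)

```text
time_s: 2.5
tcp_pos: [506.3, -259.9, 269.2]
tool_rot: [-0.084, 0.996, -0.001, -0.0]
ft_force: [-0.4, -0.5, -0.3]
grip_width: 85.4
```

Run:
```python
from h import *
im,C,st=snap("wrist","w3");print(st["tcp_pos"],st["time_s"])
c2=pickle.load(open("w2.pkl","rb"))[0]["img"]
v=np.vstack([cv2.resize(c2[60:260],(616,220)),cv2.resize(im[:345],(616,380))])
cv2.imwrite("pics/w23.png",v[:,:,::-1])
```

```text
[ 506.28973617 -259.86715708  269.209179  ] 2.5
```

View pics/w23.png

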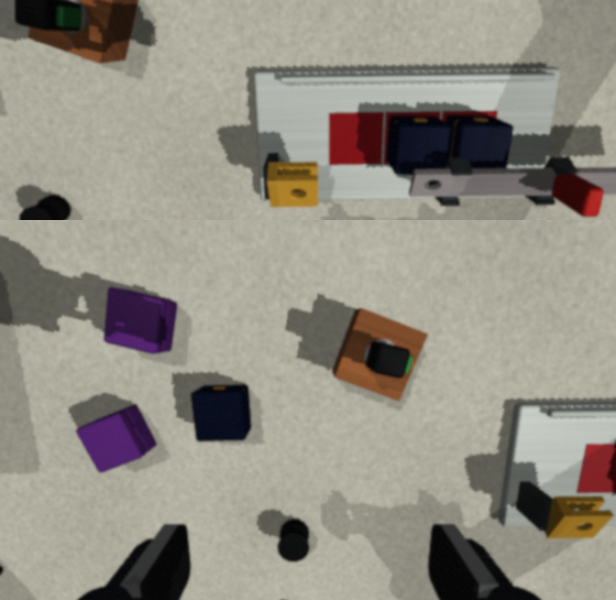

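Upper half is the rack again. In the lower half: navy box top at about (221,412) on the composite, clasp toward the robot; pin grip (388,358) with its green button facing world +y; block corners about (356,310), (426,333), (402,400), (334,373). Next I'll measure.

```bash
cat > m.py <<'E'
from h import *
def hsv(im):
    h=cv2.cvtColor(im,cv2.COLOR_RGB2HSV);return [h[...,i].astype(int) for i in range(3)]
def comps(m,amin=60):
    n,l,s,ce=cv2.connectedComponentsWithStats(m.astype(np.uint8));return [(l==i) for i in range(1,n) if s[i,4]>amin]
def poly(m,e=2.5):
    k=cv2.findContours(m.astype(np.uint8),0,2)[0][0];return k,cv2.approxPolyDP(k,e,True)[:,0]
E
python3 - <<'E'
from m import *
for f in("w1","w2"):
    c,st=pickle.load(open(f+".pkl","rb"));im=c["img"];C=cam(c,st);H,S,V=hsv(im)
    red=(((H<8)|(H>172))&(S>150)&(V>40))
    pad=max(comps(red,300),key=lambda m:(m.sum() if np.where(m)[1].mean()<380 else 0))
    ys,xs=np.where(pad);x0,x1,y0,y1=xs.min(),xs.max(),ys.min(),ys.max()
    # subpixel: near edge along all three pads, left & far edges of the empty pad, by saturation half level
    S=S.astype(float)
    def edge(p):  # first crossing of 130
        i=np.argmax(p>130);return i-1+(130-p[i-1])/(p[i]-p[i-1])
    near=[(u,y0-5+edge(S[y0-5:y0+8,u])) for u in range(x0+3,x1-2)]
    left=[(x0-8+edge(S[v,x0-8:x0+12]),v) for v in range(y0+4,y1-3)]
    far=[(u,y1+5-edge(S[y1-8:y1+6,u][::-1])) for u in range(x0+6,x0+32)]
    L=[]
    for q in(near,left,far):
        w=np.array([onz(C,p,15)[:2] for p in q]);l=cv2.fitLine(w.astype(np.float32),cv2.DIST_HUBER,0,.01,.01).ravel();L.append(l)
        print(f,len(q),np.degrees(np.arctan2(l[1],l[0])).round(2),l[2:].round(1))
    def isx(a,b):
        t=np.linalg.solve(np.c_[a[:2],-b[:2]],b[2:]-a[2:]);return a[2:]+t[0]*a[:2]
    A=isx(L[0],L[1]);B=isx(L[1],L[2]);print("corners",A.round(1),B.round(1),np.linalg.norm(A-B))
    for m in comps(red,300):
        if np.where(m)[1].mean()>350: print("tab",poly(m)[1].tolist())
    yel=(H>15)&(H<30)&(S>150)&(V>60)
    m=max(comps(yel,300),key=lambda m:m.sum());print("fork",poly(m,2)[1].tolist())
    F=m.astype(np.uint8);cs=cv2.findContours(F,cv2.RETR_CCOMP,cv2.CHAIN_APPROX_NONE)
    for k in cs[0]:
        if 15<cv2.contourArea(k)<400: M=cv2.moments(k);print("hole?",cv2.contourArea(k),M["m10"]/M["m00"],M["m01"]/M["m00"])
c,st=pickle.load(open("w3.pkl","rb"));im=c["img"];C=cam(c,st);H,S,V=hsv(im);print(st["joint_pos"].round(2))
nav=(H>105)&(H<130)&(S>90)&(V<90);sub=nav.copy();sub[:,:160]=0;sub[:,240:]=0;sub[300:]=0
m=max(comps(sub,200),key=lambda m:m.sum());k,p=poly(m,2);print("box",m.sum(),p.tolist(),[onz(C,q,44)[:2].round(1).tolist() for q in p])
br=(H>5)&(H<18)&(S>90)&(V>70);br[:,:280]=0;br[:,400:]=0;br[200:]=0
m=max(comps(br,200),key=lambda m:m.sum());k,p=poly(m,3);print("block",p.tolist(),[onz(C,q,50)[:2].round(1).tolist() for q in p])
g=(H>45)&(H<90)&(S>90);g[:,:280]=0;g[:,400:]=0
for m in comps(g,10): print("green",poly(m,1.5)[1].tolist())
cr=[im[70:180,290:400],im[130:215,165:240]]
q=[cv2.resize(x,(int(x.shape[1]*500/x.shape[0]) if i==0 else 290,500 if i==0 else 328),interpolation=3) for i,x in enumerate(cr)]
v=np.zeros((500,790,3),np.uint8);v[:,:500]=q[0];v[:328,500:]=q[1];cv2.imwrite("pics/w3c.png",v[:,:,::-1])
E
```

```text
w1 45 -79.74 [494.   39.5]
w1 38 10.32 [523.2  19.5]
w1 26 -79.95 [544.6  40.6]
corners [498.4  15. ] [547.6  24. ] 49.94117
tab [[390, 210], [390, 232], [402, 245], [414, 245], [416, 221], [401, 209]]
fork [[128, 198], [123, 214], [134, 236], [175, 236], [174, 226], [178, 224], [178, 218], [171, 198]]
w2 42 -79.46 [493.7  40.3]
w2 38 10.29 [521.5  19.8]
w2 26 -79.76 [543.9  44.9]
corners [498.3  15.6] [547.6  24.5] 50.07026
tab [[507, 219], [503, 237], [530, 255], [542, 255], [547, 233], [522, 219]]
fork [[244, 208], [242, 228], [247, 246], [287, 246], [285, 208]]
[ 0.09  0.28  0.38  1.77 -0.11  1.11  2.25]
box 2169 [[223, 152], [222, 156], [218, 153], [220, 151], [207, 152], [201, 156], [185, 152], [175, 158], [180, 198], [221, 197], [226, 187]] [[494.2, -318.8], [498.2, -319.3], [496.0, -323.5], [493.8, -321.8], [496.8, -334.1], [501.7, -339.4], [500.4, -355.0], [507.9, -364.0], [547.3, -355.6], [539.3, -315.2], [528.3, -311.6]]
block [[326, 81], [321, 100], [370, 116], [376, 123], [373, 138], [357, 143], [337, 137], [330, 129], [332, 111], [321, 108], [304, 141], [362, 163], [387, 103]] [[414.1, -234.7], [431.0, -235.8], [437.2, -188.4], [442.4, -181.4], [456.3, -180.8], [463.4, -194.6], [461.1, -214.4], [455.0, -222.4], [438.8, -223.9], [437.9, -234.4], [470.0, -244.2], [481.1, -185.5], [423.4, -175.9]]
green [[373, 123], [370, 125], [367, 138], [371, 137]]
```

View pics/w3c.png

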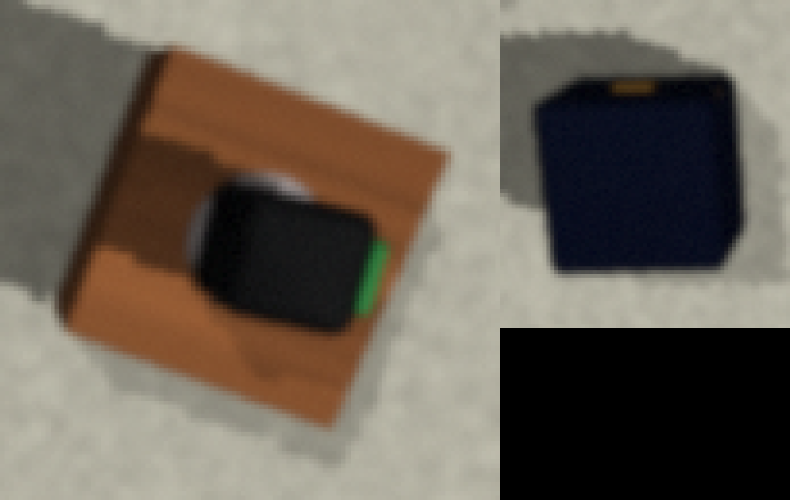

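Block centre is about (447,-210). Its yaw is -9.6°, while the pin grip sits at roughly -2°. Box centre is about (521,-338), yaw 11.5°. Empty pad is about (518.5,44.6), yaw 10.3°. The box comes first: hover over it and re-measure.

Request:
drive_tool(
  increments=[
    {"translation": [0.003,-0.016,-0.032],"rotation": [0,0,0.006],"grip": 80},
    {"translation": [0.006,-0.032,-0.064],"rotation": [0,0,0.012],"grip": 80},
    {"translation": [0.009,-0.048,-0.096],"rotation": [0,0,0.018],"grip": 80},
    {"translation": [0.012,-0.064,-0.128],"rotation": [0,0,0.024],"grip": 80},
    {"translation": [0.014,-0.078,-0.155],"rotation": [0,0,0.028],"grip": 80},
  ],
)

```text
time_s: 2.97
tcp_pos: [522.3, -330.2, 111.8]
tool_rot: [-0.104, 0.995, 0.001, -0.0]
ft_force: [-0.2, 0.0, 0.7]
grip_width: 68.4
```

Request:
drive_tool(
  increments=[
    {"translation": [0,0,0],"rotation": [0,0,0],"grip": 80},
    {"translation": [0,0,0],"rotation": [0,0,0],"grip": 80},
  ],
)

```text
time_s: 3.13
tcp_pos: [521.3, -330.6, 112.7]
tool_rot: [-0.103, 0.995, 0.002, -0.001]
ft_force: [0.2, -0.4, 0.2]
grip_width: 68.3
```

Run:
```python
from m import *
im,C,st=snap("wrist","w4");print(st["tcp_pos"],R.from_quat(st["tool_rot"]).as_rotvec(),st["time_s"])
H,S,V=hsv(im)
nav=(H>105)&(H<130)&(S>90)&(V<90)
m=max(comps(nav,200),key=lambda m:m.sum());k,p=poly(m,3);print("box",m.sum(),p.tolist(),[onz(C,q,44)[:2].round(1).tolist() for q in p])
cv2.imwrite("pics/w4.png",im[100:400,130:430,::-1].repeat(2,0).repeat(2,1))
# fork hole in w1,w2: dark blob centroid inside the yellow face
obs=[]
for f,(u,v) in(("w1",(155,225)),("w2",(272,234))):
    c,s=pickle.load(open(f+".pkl","rb"));C=cam(c,s);P=c["img"][v-8:v+9,u-12:u+13,0].astype(float)
    t=(P.max()*.85+P.min()*.15)*.62; w=np.clip(t-P,0,None)
    l=cv2.connectedComponents((w>0).astype(np.uint8))[1];w*=(l==l[8,12]);yy,xx=np.mgrid[v-8:v+9,u-12:u+13]
    q=((w*xx).sum()/w.sum(),(w*yy).sum()/w.sum());obs.append((C,q));print(f,(w>0).sum(),np.round(q,1),onz(C,q,75.1).round(1))
print(tri(obs))
```

```text
[ 521.28034984 -330.62720933  112.72824157] [ 0.32268616 -3.12215731 -0.00541175] 3.1333
box 5740 [[296, 182], [271, 181], [279, 188], [273, 191], [229, 191], [225, 209], [230, 264], [298, 264], [301, 197], [298, 191], [290, 190], [298, 186]] [[491.2, -327.8], [493.5, -341.7], [496.6, -336.4], [499.0, -339.4], [504.0, -363.7], [515.0, -364.2], [548.5, -355.7], [540.2, -315.7], [499.2, -323.1], [496.1, -325.6], [496.4, -330.1], [493.2, -326.2]]
w1 35 [155.3 223.5] [558.9  -3.1  75.1]
w2 44 [271.3 234.2] [559.2  -3.3  75.1]
[559.23601322  -3.29966331  74.55206577]
```

View pics/w4.png

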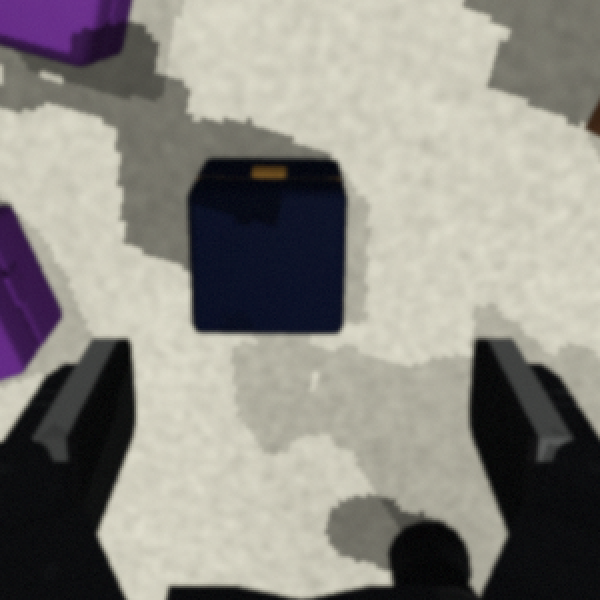

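Box top is squarely between the fingers but about 9 mm left of the jaw centre, so its centre is about (524,-340). The fork hole triangulates to (559.2,-3.3,74.6). I'll correct the offset, descend and grip.

Request:
drive_tool(
  increments=[
    {"translation": [0.003,-0.009,-0.01],"rotation": [0,0,0],"grip": 80},
    {"translation": [0.003,-0.009,-0.035],"rotation": [0,0,0],"grip": 80},
    {"translation": [0.003,-0.009,-0.065],"rotation": [0,0,0],"grip": 80},
    {"translation": [0.003,-0.009,-0.095],"rotation": [0,0,0],"grip": 80},
    {"translation": [0.003,-0.009,-0.095],"rotation": [0,0,0],"grip": 80},
  ],
  newtons=30,
)

```text
time_s: 3.6
tcp_pos: [522.4, -339.3, 15.4]
tool_rot: [-0.103, 0.995, 0.003, -0.003]
ft_force: [-0.9, 1.4, -0.6]
grip_width: 68.2
```

Request:
drive_tool(
  increments=[
    {"translation": [0,0,0],"rotation": [0,0,0],"grip": 40},
    {"translation": [0,0,0],"rotation": [0,0,0],"grip": 40},
    {"translation": [0,0,0],"rotation": [0,0,0],"grip": 40},
    {"translation": [0,0,0],"rotation": [0,0,0],"grip": 40},
    {"translation": [0,0,0],"rotation": [0,0,0],"grip": 40},
  ],
  newtons=30,
)

```text
time_s: 4.02
tcp_pos: [525.6, -343.0, 21.5]
tool_rot: [-0.102, 0.995, -0.001, 0.002]
ft_force: [-0.5, -0.2, 6.8]
grip_width: 45.6
```

Request:
drive_tool(
  increments=[
    {"translation": [0,0,0.005],"rotation": [0,0,0],"grip": 40},
    {"translation": [0,0,0.02],"rotation": [0,0,0],"grip": 40},
    {"translation": [0,0,0.05],"rotation": [0,0,0],"grip": 40},
    {"translation": [0,0,0.08],"rotation": [0,0,0],"grip": 40},
    {"translation": [0,0,0.08],"rotation": [0,0,0],"grip": 40},
  ],
)

```text
time_s: 4.43
tcp_pos: [527.1, -344.8, 105.6]
tool_rot: [-0.102, 0.995, -0.003, 0.004]
ft_force: [1.5, -0.7, -1.0]
grip_width: 46.0
```

Run:
```python
from m import *
im,C,st=snap("wrist","w5");print(st["tcp_pos"],R.from_quat(st["tool_rot"]).as_rotvec(),st["ft_force"],st["grip_width"],st["joint_pos"].round(2))
cv2.imwrite("pics/w5.png",im[150:420,130:430,::-1].repeat(2,0).repeat(2,1))
```

```text
[ 527.14519936 -344.77383172  105.56456061] [-0.31859115  3.11663857 -0.00991936] [ 1.4751071  -0.69806936 -1.01924931] 46.004170408109545 [ 0.27  0.55  0.34  1.79 -0.24  0.83  2.49]
```

View pics/w5.png

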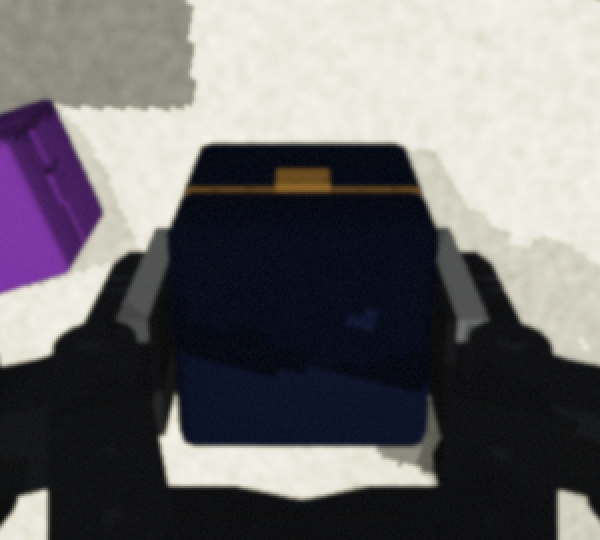

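Box is held square, clasp toward the robot, width 46. I'll check its offset in the tool and whether the TCP reading has settled.

Request:
drive_tool(
  increments=[
    {"translation": [0,0,0],"rotation": [0,0,0],"grip": 40},
    {"translation": [0,0,0],"rotation": [0,0,0],"grip": 40},
    {"translation": [0,0,0],"rotation": [0,0,0],"grip": 40},
  ],
)

```text
time_s: 4.73
tcp_pos: [523.3, -341.6, 98.0]
tool_rot: [-0.102, 0.995, 0.001, -0.001]
ft_force: [0.6, 0.0, -1.4]
grip_width: 45.4
```

Run:
```python
from m import *
from cell import robot
print(robot.get_state()["tcp_pos"])
c,st=pickle.load(open("w5.pkl","rb"));T=c["tool_from_camera"];C=(c["intrinsics"],T[:3,:3],T[:3,3])
im=c["img"];g=im[:,:,:].astype(int).sum(2)
for u in(250,270,290,310): print(u,[int(x) for x in g[255:278,u]],[int(x) for x in g[364:376,u]])
for z in(-20,-23,-26,-29):
    a=[onz(C,q,z) for q in((215,267),(347.5,267),(220,371),(344,371))];print(z,[x[:2].round(1).tolist() for x in a])
```

```text
[ 523.28530761 -341.56594002   97.97566418]
250 [35, 39, 44, 29, 33, 41, 39, 40, 41, 40, 50, 43, 42, 59, 53, 52, 52, 47, 49, 50, 51, 44, 47] [75, 68, 65, 68, 72, 69, 75, 135, 317, 545, 675, 702]
270 [33, 36, 29, 35, 43, 41, 45, 42, 50, 54, 53, 43, 50, 55, 55, 58, 45, 47, 54, 48, 41, 44, 43] [67, 68, 68, 76, 70, 69, 72, 109, 273, 508, 654, 694]
290 [41, 38, 42, 36, 44, 39, 46, 39, 40, 48, 48, 41, 50, 46, 47, 50, 47, 52, 49, 45, 43, 54, 45] [75, 68, 76, 66, 75, 76, 75, 112, 289, 523, 663, 695]
310 [39, 33, 39, 36, 42, 33, 39, 43, 33, 48, 41, 46, 46, 52, 51, 54, 50, 52, 51, 42, 52, 49, 56] [72, 73, 76, 74, 71, 66, 79, 112, 277, 502, 637, 670]
-20 [[19.8, -22.5], [19.8, 22.8], [-23.2, -22.8], [-23.3, 23.8]]
-23 [[21.3, -21.9], [21.2, 22.2], [-20.7, -22.3], [-20.7, 23.1]]
-26 [[22.7, -21.3], [22.7, 21.6], [-18.1, -21.7], [-18.1, 22.5]]
-29 [[24.2, -20.8], [24.2, 21.0], [-15.5, -21.1], [-15.5, 21.9]]
```

Request:
drive_tool(
  increments=[
    {"translation": [0,0.01,0.03],"rotation": [0,0,-0.12],"grip": 40},
    {"translation": [0,0.035,0.05],"rotation": [0,0,-0.24],"grip": 40},
    {"translation": [0,0.065,0.05],"rotation": [0,0,-0.36],"grip": 40},
    {"translation": [0,0.1,0.05],"rotation": [0,0,-0.48],"grip": 40},
    {"translation": [0,0.135,0.05],"rotation": [0,0,-0.6],"grip": 40},
  ],
)

```text
time_s: 5.15
tcp_pos: [523.5, -206.2, 148.7]
tool_rot: [0.2, 0.98, 0.0, -0.001]
ft_force: [0.3, 1.1, -2.2]
grip_width: 46.0
```

Request:
drive_tool(
  increments=[
    {"translation": [0,0.035,0],"rotation": [0,0,-0.12],"grip": 40},
    {"translation": [0,0.07,0],"rotation": [0,0,-0.24],"grip": 40},
    {"translation": [0,0.105,0],"rotation": [0,0,-0.36],"grip": 40},
    {"translation": [0,0.135,0],"rotation": [0,0,-0.48],"grip": 40},
    {"translation": [0,0.165,0],"rotation": [0,0,-0.6],"grip": 40},
  ],
)

```text
time_s: 5.57
tcp_pos: [523.3, -40.3, 148.4]
tool_rot: [0.48, 0.877, -0.001, -0.001]
ft_force: [-0.3, 0.6, -1.7]
grip_width: 45.4
```

Request:
drive_tool(
  increments=[
    {"translation": [0,0.03,0],"rotation": [0,0,-0.12],"grip": 40},
    {"translation": [-0.002,0.06,0],"rotation": [0,0,-0.24],"grip": 40},
    {"translation": [-0.004,0.086,0],"rotation": [0,0,-0.36],"grip": 40},
    {"translation": [-0.005,0.086,0],"rotation": [0,0,-0.395],"grip": 40},
    {"translation": [-0.005,0.086,0],"rotation": [0,0,-0.395],"grip": 40},
  ],
)

```text
time_s: 5.98
tcp_pos: [518.2, 46.0, 148.1]
tool_rot: [0.639, 0.769, -0.001, -0.001]
ft_force: [-0.5, 0.1, -1.9]
grip_width: 45.4
```

Request:
drive_tool(
  increments=[
    {"translation": [0,0,0],"rotation": [0,0,0],"grip": 40},
    {"translation": [0,0,0],"rotation": [0,0,0],"grip": 40},
    {"translation": [0,0,0],"rotation": [0,0,0],"grip": 40},
    {"translation": [0,0,0],"rotation": [0,0,0],"grip": 40},
  ],
)

```text
time_s: 6.32
tcp_pos: [519.2, 42.6, 149.4]
tool_rot: [0.641, 0.767, 0.0, 0.0]
ft_force: [-0.5, 0.8, -1.5]
grip_width: 45.3
```

Run:
```python
from m import *
from cell import robot
st=robot.get_state();M=R.from_quat(st["tool_rot"]).as_matrix();print(st["tcp_pos"],np.degrees(np.arctan2(M[1,1],M[0,1])),M[:,2].round(3),st["joint_pos"].round(2))
```

```text
[519.21890527  42.55740321 149.35165087] 10.20930086977435 [ 0. -0. -1.] [-0.74  0.39  0.73  2.02 -0.34  0.85  0.36]
```

Run:
```python
from m import *
from cell import robot,eyes
P=[]
for i in range(8):
    st=robot.get_state();P.append(st["tcp_pos"]);eyes.camera("wrist")
P=np.array(P);print(P.round(1),P.mean(0))
im,C,st=snap("wrist","w6");cv2.imwrite("pics/w6.png",cv2.resize(im,(784,588))[:,:,::-1])
```

```text
[[519.2  42.6 149.4]
 [519.2  42.7 149.4]
 [519.2  42.9 149.4]
 [519.3  43.1 149.4]
 [519.2  43.3 149.4]
 [519.2  43.4 149.4]
 [519.2  43.5 149.4]
 [519.2  43.6 149.4]] [519.22640568  43.13987804 149.38233608]
```

View pics/w6.png

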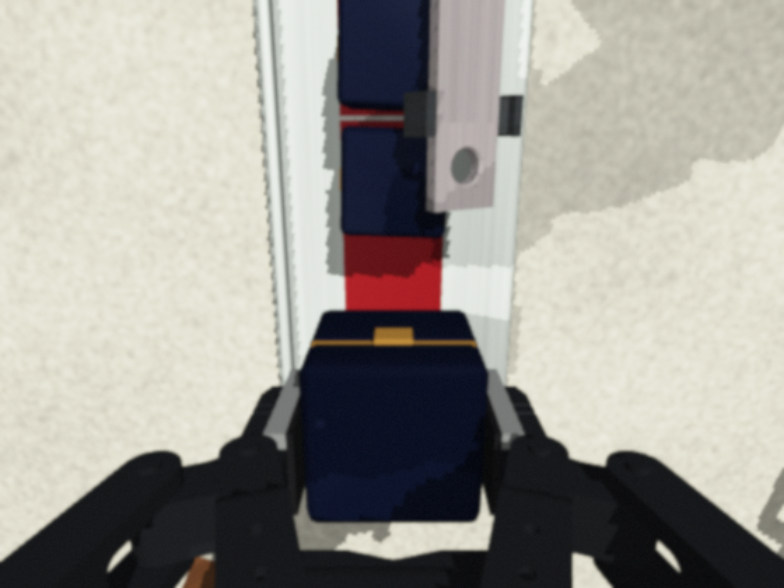

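The box is centred over the pad (columns 394 and 393), clasp facing the middle box. Lowering.

Request:
drive_tool(
  increments=[
    {"translation": [-0.001,0,-0.03],"rotation": [0,0,0],"grip": 40},
    {"translation": [-0.001,0,-0.06],"rotation": [0,0,0],"grip": 40},
    {"translation": [-0.001,0,-0.09],"rotation": [0,0,0],"grip": 40},
    {"translation": [-0.001,0,-0.105],"rotation": [0,0,0],"grip": 40},
    {"translation": [-0.001,0,-0.109],"rotation": [0,0,0],"grip": 40},
  ],
)

```text
time_s: 7.18
tcp_pos: [516.2, 43.7, 37.7]
tool_rot: [0.641, 0.768, -0.002, -0.002]
ft_force: [-1.2, -0.3, -1.6]
grip_width: 45.8
```

Request:
drive_tool(
  increments=[
    {"translation": [0,0,0],"rotation": [0,0,0],"grip": 40},
    {"translation": [0,0,0],"rotation": [0,0,0],"grip": 40},
    {"translation": [0,0,0],"rotation": [0,0,0],"grip": 40},
    {"translation": [0,0,0],"rotation": [0,0,0],"grip": 40},
    {"translation": [0,0,0],"rotation": [0,0,0],"grip": 40},
  ],
)

```text
time_s: 7.6
tcp_pos: [518.9, 43.9, 41.3]
tool_rot: [0.641, 0.768, 0.001, 0.001]
ft_force: [0.3, -0.3, -2.4]
grip_width: 45.8
```

Request:
drive_tool(
  increments=[
    {"translation": [0,0,-0.001],"rotation": [0,0,0],"grip": 40},
    {"translation": [0,0,-0.002],"rotation": [0,0,0],"grip": 40},
    {"translation": [0,0,-0.003],"rotation": [0,0,0],"grip": 40},
    {"translation": [0,0,-0.004],"rotation": [0,0,0],"grip": 40},
    {"translation": [0,0,-0.004],"rotation": [0,0,0],"grip": 40},
  ],
)

```text
time_s: 8.02
tcp_pos: [518.2, 43.8, 36.5]
tool_rot: [0.641, 0.768, 0.0, -0.0]
ft_force: [-1.5, 1.2, 2.5]
grip_width: 46.0
```

Request:
drive_tool(
  increments=[
    {"translation": [0,0,0],"rotation": [0,0,0],"grip": 40},
    {"translation": [0,0,0],"rotation": [0,0,0],"grip": 40},
    {"translation": [0,0,0],"rotation": [0,0,0],"grip": 40},
  ],
)

```text
time_s: 8.27
tcp_pos: [518.2, 43.9, 36.5]
tool_rot: [0.641, 0.768, 0.0, -0.0]
ft_force: [-1.1, 0.3, 4.7]
grip_width: 45.7
```

Request:
drive_tool(
  increments=[
    {"translation": [0,0,-0.001],"rotation": [0,0,0],"grip": 40},
    {"translation": [0,0,-0.002],"rotation": [0,0,0],"grip": 40},
    {"translation": [0,0,-0.002],"rotation": [0,0,0],"grip": 40},
    {"translation": [0,0,-0.002],"rotation": [0,0,0],"grip": 40},
    {"translation": [0,0,-0.002],"rotation": [0,0,0],"grip": 40},
  ],
)

```text
time_s: 8.68
tcp_pos: [518.2, 43.9, 36.4]
tool_rot: [0.641, 0.768, 0.001, -0.001]
ft_force: [-6.9, 1.1, 24.2]
grip_width: 45.4
```

Request:
drive_tool(
  increments=[
    {"translation": [0,0,0.002],"rotation": [0,0,0],"grip": 40},
    {"translation": [0,0,0.002],"rotation": [0,0,0],"grip": 40},
    {"translation": [0,0,0.002],"rotation": [0,0,0],"grip": 60},
    {"translation": [0,0,0.002],"rotation": [0,0,0],"grip": 75},
    {"translation": [0,0,0.002],"rotation": [0,0,0],"grip": 75},
  ],
)

```text
time_s: 9.1
tcp_pos: [518.1, 43.7, 36.0]
tool_rot: [0.641, 0.768, -0.0, -0.0]
ft_force: [-0.2, 0.5, 0.9]
grip_width: 64.1
```

Request:
drive_tool(
  increments=[
    {"translation": [0,0,0.0],"rotation": [0,0,0],"grip": 75},
    {"translation": [0,0,0],"rotation": [0,0,0],"grip": 75},
    {"translation": [0,0,0.02],"rotation": [0,0,0],"grip": 75},
    {"translation": [0,0,0.06],"rotation": [0,0,0],"grip": 75},
    {"translation": [0,0,0.1],"rotation": [0,0,0],"grip": 75},
  ],
)

```text
time_s: 9.52
tcp_pos: [516.9, 43.4, 136.3]
tool_rot: [0.641, 0.768, -0.002, -0.001]
ft_force: [0.8, 0.9, 0.9]
grip_width: 64.2
```

Request:
drive_tool(
  increments=[
    {"translation": [0,0.03,0.03],"rotation": [0,0,0.12],"grip": 75},
    {"translation": [-0.002,0.06,0.06],"rotation": [0,0,0.24],"grip": 75},
    {"translation": [-0.004,0.09,0.07],"rotation": [0,0,0.36],"grip": 75},
    {"translation": [-0.006,0.12,0.07],"rotation": [0,0,0.48],"grip": 75},
    {"translation": [-0.008,0.14,0.07],"rotation": [0,0,0.6],"grip": 75},
  ],
)

```text
time_s: 9.93
tcp_pos: [510.2, 187.6, 207.6]
tool_rot: [0.381, 0.925, 0.002, 0.0]
ft_force: [0.1, -0.1, 0.1]
grip_width: 64.2
```

Request:
drive_tool(
  increments=[
    {"translation": [0,0,0],"rotation": [0,0,0.12],"grip": 75},
    {"translation": [0,0,0],"rotation": [0,0,0.24],"grip": 75},
    {"translation": [0,0,0],"rotation": [0,0,0.36],"grip": 75},
    {"translation": [0,0,0],"rotation": [0,0,0.48],"grip": 75},
    {"translation": [0,0,0],"rotation": [0,0,0.6],"grip": 75},
  ],
)

```text
time_s: 10.35
tcp_pos: [510.0, 183.7, 206.2]
tool_rot: [0.092, 0.996, -0.0, -0.0]
ft_force: [0.7, -0.5, -0.1]
grip_width: 64.1
```

Request:
drive_tool(
  increments=[
    {"translation": [0,0,0],"rotation": [0,0,0.12],"grip": 75},
    {"translation": [0,0,0],"rotation": [0,0,0.24],"grip": 75},
    {"translation": [0,0,0],"rotation": [0,0,0.37],"grip": 75},
    {"translation": [0,0,0],"rotation": [0,0,0.37],"grip": 75},
    {"translation": [0,0,0],"rotation": [0,0,0.37],"grip": 75},
  ],
)

```text
time_s: 10.77
tcp_pos: [510.1, 183.5, 206.2]
tool_rot: [-0.088, 0.996, 0.0, -0.0]
ft_force: [0.7, 0.2, -0.7]
grip_width: 63.8
```

Run:
```python
from m import *
from cell import eyes
for i in range(4): eyes.camera("wrist")
im,C,st=snap("wrist","w7");M=R.from_quat(st["tool_rot"]).as_matrix();print(st["tcp_pos"],np.degrees(np.arctan2(M[1,1],M[0,1])),M[:,2].round(3),st["joint_pos"].round(2),st["ft_force"])
cv2.imwrite("pics/w7.png",cv2.resize(im,(784,588))[:,:,::-1])
```

```text
[510.15091473 183.71936561 206.23781896] 100.17816416278286 [-0. -0. -1.] [-0.75  0.3   0.4   1.91 -0.14  0.97  1.47] [-1.17473444 -1.23689858 -0.4923203 ]
```

View pics/w7.png

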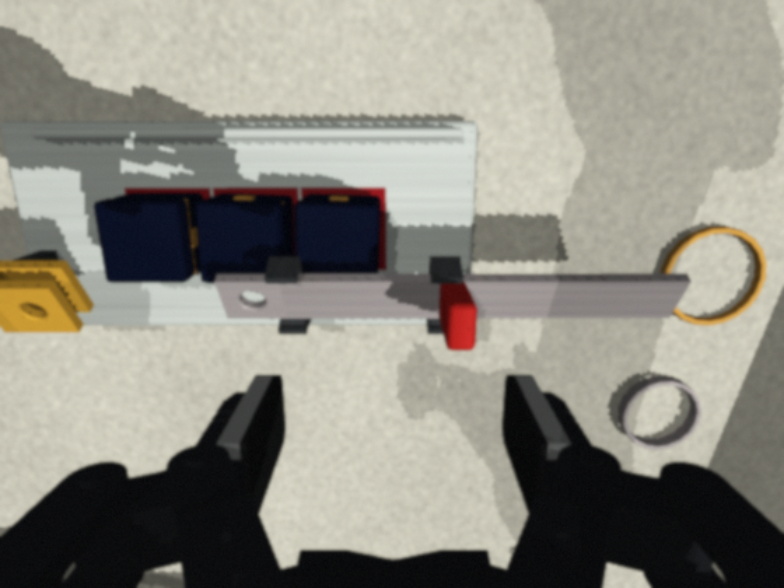

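Row looks neat: all three boxes in line, the new one spaced like the others. Tab is at (459,325) in the 784-wide view. I'll triangulate it.

Run:
```python
from m import *
obs=[];Tp=[]
for f in("w1","w2","w7"):
    c,st=pickle.load(open(f+".pkl","rb"));im=c["img"];C=cam(c,st);H,S,V=hsv(im)
    red=(((H<8)|(H>172))&(S>150)&(V>40))
    for m in comps(red,300):
        ys,xs=np.where(m)
        if ys.mean()>200 and xs.mean()>300:
            b=ys>=ys.max()-3;q=(xs[b].mean(),ys.max()+.5);obs.append((C,q))
            mm=m&(V>np.percentile(V[m],60)-25);yb,xb=np.where(mm)
            print(f,q,len(ys),poly(m,2)[1].tolist(),np.percentile(V[m],[10,30,50,70,90]))
X=tri(obs);print("far top edge mid",X)
for C,q in obs: print(proj(C,X)-q)
ex=np.array([.984,.179]);ey=np.array([-.179,.984]);O=np.array([508.8,97.7]);r=X[:2]-O;print("rack",r@ex,r@ey)
C=obs[2][0];bh=onz(C,(252/1.4,297/1.4),68.6);r=bh[:2]-O;print("barhole rack",r@ex,r@ey)
fh=np.array([559.2,-3.3])-O;print("fork rack",fh@ex,fh@ey)
# placed box vs neighbours: far-edge corners at z=59
c,st=pickle.load(open("w7.pkl","rb"));H,S,V=hsv(c["img"])
nav=(H>105)&(H<130)&(S>90)&(V<90)
for m in comps(nav,300):
    p=poly(m,2.5)[1];print([((lambda a:[round(a@ex,1),round(a@ey,1)])(onz(C,q,59)[:2]-O)) for q in p])
```

```text
w1 (np.float64(407.6101694915254), np.float64(245.5)) 815 [[390, 210], [390, 232], [402, 245], [414, 245], [416, 221], [401, 209]] [ 48.  50.  55. 130. 154.]
w2 (np.float64(535.3015873015873), np.float64(255.5)) 1146 [[507, 219], [503, 237], [530, 255], [542, 255], [547, 233], [522, 219]] [ 45.  46.  48.  83. 172.]
w7 (np.float64(328.63380281690144), np.float64(248.5)) 998 [[316, 203], [315, 231], [320, 247], [336, 248], [339, 219], [330, 203]] [ 69.   75.  154.5 189.  199. ]
far top edge mid [525.8491415  218.73845049 114.4834509 ]
[0.01570641 0.06971781]
[-0.0080001  -0.08398884]
[-0.01515251  0.01849815]
rack 38.44223787301206 116.0500389566226
barhole rack 27.734386234781088 7.12820350735687
fork rack 31.51460000000003 -108.4056
[[np.float64(-21.7), np.float64(-74.9)], [np.float64(19.8), np.float64(-74.9)], [np.float64(19.9), np.float64(-33.2)], [np.float64(16.6), np.float64(-28.9)], [np.float64(-26.8), np.float64(-29.1)], [np.float64(-26.9), np.float64(-53.8)]]
[[np.float64(-26.1), np.float64(-25.4)], [np.float64(-11.0), np.float64(-24.1)], [np.float64(-9.4), np.float64(-21.3)], [np.float64(6.2), np.float64(-24.6)], [np.float64(19.9), np.float64(-21.4)], [np.float64(19.9), np.float64(-17.5)], [np.float64(15.0), np.float64(-13.8)], [np.float64(15.1), np.float64(12.0)], [np.float64(6.3), np.float64(15.7)], [np.float64(5.5), np.float64(28.2)], [np.float64(-24.5), np.float64(28.5)], [np.float64(-25.3), np.float64(12.0)], [np.float64(-22.3), np.float64(9.5)], [np.float64(-22.3), np.float64(-0.3)], [np.float64(-26.0), np.float64(-2.9)], [np.float64(-23.1), np.float64(-14.5)]]
[[np.float64(-21.5), np.float64(32.8)], [np.float64(6.3), np.float64(31.2)], [np.float64(15.1), np.float64(34.7)], [np.float64(15.2), np.float64(73.8)], [np.float64(-24.4), np.float64(74.3)], [np.float64(-22.2), np.float64(50.2)], [np.float64(-25.9), np.float64(48.1)], [np.float64(-25.9), np.float64(40.6)]]
```

Request:
drive_tool(
  increments=[
    {"translation": [0.002,0.033,-0.005],"rotation": [0,0,0],"grip": 60},
    {"translation": [0.004,0.033,-0.04],"rotation": [0,0,0],"grip": 60},
    {"translation": [0.004,0.033,-0.08],"rotation": [0,0,0],"grip": 60},
    {"translation": [0.004,0.033,-0.108],"rotation": [0,0,0],"grip": 60},
    {"translation": [0.004,0.033,-0.108],"rotation": [0,0,0],"grip": 60},
  ],
  newtons=25,
)

```text
time_s: 11.43
tcp_pos: [510.0, 215.4, 93.0]
tool_rot: [-0.089, 0.996, -0.002, -0.005]
ft_force: [-0.4, -0.1, 0.3]
grip_width: 51.4
```

Request:
drive_tool(
  increments=[
    {"translation": [0,0,0],"rotation": [0,0,0],"grip": 60},
    {"translation": [0,0,0],"rotation": [0,0,0],"grip": 60},
    {"translation": [0,0,0],"rotation": [0,0,0],"grip": 60},
  ],
)

```text
time_s: 11.68
tcp_pos: [515.8, 217.3, 100.6]
tool_rot: [-0.089, 0.996, 0.001, 0.002]
ft_force: [0.4, 0.4, 0.5]
grip_width: 51.7
```

Request:
drive_tool(
  increments=[
    {"translation": [0,0,0],"rotation": [0,0,0],"grip": 30},
    {"translation": [0,0,0],"rotation": [0,0,0],"grip": 10},
    {"translation": [0,0,0],"rotation": [0,0,0],"grip": 5},
    {"translation": [0,0,0],"rotation": [0,0,0],"grip": 5},
    {"translation": [0,0,0],"rotation": [0,0,0],"grip": 5},
  ],
)

```text
time_s: 12.1
tcp_pos: [514.6, 217.0, 99.4]
tool_rot: [-0.089, 0.996, 0.0, 0.001]
ft_force: [-1.5, -0.8, 7.0]
grip_width: 13.6
```

Request:
drive_tool(
  increments=[
    {"translation": [0,0,0],"rotation": [0,0,0],"grip": 5},
    {"translation": [0,0,0],"rotation": [0,0,0],"grip": 5},
  ],
)

```text
time_s: 12.27
tcp_pos: [514.7, 217.0, 99.4]
tool_rot: [-0.089, 0.996, 0.0, 0.001]
ft_force: [-1.5, -0.3, 6.8]
grip_width: 13.1
```

Request:
drive_tool(
  increments=[
    {"translation": [0.0018,-0.0098,0],"rotation": [0,0,0],"grip": 5},
    {"translation": [0.0045,-0.0246,0],"rotation": [0,0,0],"grip": 5},
    {"translation": [0.0072,-0.0394,0],"rotation": [0,0,0],"grip": 5},
    {"translation": [0.0098,-0.0541,0],"rotation": [0,0,0],"grip": 5},
    {"translation": [0.0107,-0.059,0],"rotation": [0,0,0],"grip": 5},
  ],
)

```text
time_s: 12.68
tcp_pos: [525.7, 156.1, 99.4]
tool_rot: [-0.088, 0.996, 0.0, 0.001]
ft_force: [-1.8, 1.1, 6.7]
grip_width: 13.7
```

Request:
drive_tool(
  increments=[
    {"translation": [0.0018,-0.0098,0],"rotation": [0,0,0],"grip": 5},
    {"translation": [0.0045,-0.0246,0],"rotation": [0,0,0],"grip": 5},
    {"translation": [0.0072,-0.0394,0],"rotation": [0,0,0],"grip": 5},
    {"translation": [0.008,-0.0443,0],"rotation": [0,0,0],"grip": 5},
    {"translation": [0.008,-0.0443,0],"rotation": [0,0,0],"grip": 5},
  ],
)

```text
time_s: 13.1
tcp_pos: [533.7, 111.6, 99.4]
tool_rot: [-0.088, 0.996, -0.0, 0.001]
ft_force: [-1.4, -1.7, 7.4]
grip_width: 13.6
```

Request:
drive_tool(
  increments=[
    {"translation": [0,0,0],"rotation": [0,0,0],"grip": 5},
    {"translation": [0,0,0],"rotation": [0,0,0],"grip": 5},
    {"translation": [0,0,0],"rotation": [0,0,0],"grip": 5},
  ],
)

```text
time_s: 13.35
tcp_pos: [533.5, 112.8, 99.4]
tool_rot: [-0.089, 0.996, -0.0, 0.001]
ft_force: [-1.7, -2.4, 7.6]
grip_width: 13.5
```

Request:
drive_tool(
  increments=[
    {"translation": [0.0005,-0.0025,0],"rotation": [0,0,0],"grip": 5},
    {"translation": [0.0009,-0.005,0],"rotation": [0,0,0],"grip": 5},
    {"translation": [0.0014,-0.0075,0],"rotation": [0,0,0],"grip": 5},
    {"translation": [0.0018,-0.0098,0],"rotation": [0,0,0],"grip": 5},
    {"translation": [0.0018,-0.0098,0],"rotation": [0,0,0],"grip": 5},
  ],
)

```text
time_s: 13.77
tcp_pos: [535.1, 103.9, 99.4]
tool_rot: [-0.089, 0.996, 0.0, 0.0]
ft_force: [-2.3, 0.1, 7.4]
grip_width: 13.5
```

Request:
drive_tool(
  increments=[
    {"translation": [0.0003,-0.0015,0],"rotation": [0,0,0],"grip": 5},
    {"translation": [0.0005,-0.003,0],"rotation": [0,0,0],"grip": 5},
    {"translation": [0.0005,-0.003,0],"rotation": [0,0,0],"grip": 5},
  ],
)

```text
time_s: 14.02
tcp_pos: [535.4, 102.0, 99.4]
tool_rot: [-0.09, 0.996, 0.001, 0.0]
ft_force: [-2.2, 3.1, 8.7]
grip_width: 13.7
```

Request:
drive_tool(
  increments=[
    {"translation": [0.0003,-0.0015,0],"rotation": [0,0,0],"grip": 5},
    {"translation": [0.0005,-0.003,0],"rotation": [0,0,0],"grip": 5},
    {"translation": [0.0005,-0.003,0],"rotation": [0,0,0],"grip": 5},
  ],
)

```text
time_s: 14.27
tcp_pos: [535.5, 102.0, 99.4]
tool_rot: [-0.091, 0.996, 0.003, 0.0]
ft_force: [-2.5, 7.4, 8.0]
grip_width: 13.3
```

Request:
drive_tool(
  increments=[
    {"translation": [0.0003,-0.0015,0],"rotation": [0,0,0],"grip": 5},
    {"translation": [0.0005,-0.003,0],"rotation": [0,0,0],"grip": 5},
    {"translation": [0.0005,-0.003,0],"rotation": [0,0,0],"grip": 5},
  ],
)

```text
time_s: 14.52
tcp_pos: [535.5, 101.9, 99.4]
tool_rot: [-0.091, 0.996, 0.004, -0.0]
ft_force: [-5.3, 12.8, 8.7]
grip_width: 13.7
```

Request:
drive_tool(
  increments=[
    {"translation": [-0.0005,0.003,0],"rotation": [0,0,0],"grip": 5},
    {"translation": [-0.0005,0.003,0],"rotation": [0,0,0],"grip": 5},
    {"translation": [-0.0005,0.004,0],"rotation": [0,0,0],"grip": 20},
    {"translation": [-0.0005,0.004,0],"rotation": [0,0,0],"grip": 50},
    {"translation": [-0.0005,0.004,0],"rotation": [0,0,0],"grip": 60},
  ],
)

```text
time_s: 14.93
tcp_pos: [535.6, 98.2, 98.2]
tool_rot: [-0.089, 0.996, -0.0, -0.0]
ft_force: [-0.6, 0.2, 0.3]
grip_width: 40.3
```

Request:
drive_tool(
  increments=[
    {"translation": [0,0,0],"rotation": [0,0,0],"grip": 60},
    {"translation": [0,0,0.03],"rotation": [0,0,0],"grip": 60},
    {"translation": [0,0,0.07],"rotation": [0,0,0],"grip": 60},
    {"translation": [0,0,0.11],"rotation": [0,0,0],"grip": 60},
    {"translation": [0,0,0.13],"rotation": [0,0,0],"grip": 60},
  ],
)

```text
time_s: 15.35
tcp_pos: [537.7, 98.0, 232.7]
tool_rot: [-0.089, 0.996, 0.0, 0.003]
ft_force: [0.9, 0.1, 0.1]
grip_width: 51.0
```

Request:
drive_tool(
  increments=[
    {"translation": [-0.006,-0.039,0],"rotation": [0,0,0],"grip": 60},
    {"translation": [-0.012,-0.078,0],"rotation": [0,0,0],"grip": 60},
    {"translation": [-0.018,-0.105,0],"rotation": [0,0,0],"grip": 60},
    {"translation": [-0.018,-0.105,0],"rotation": [0,0,0],"grip": 60},
    {"translation": [-0.018,-0.105,0],"rotation": [0,0,0],"grip": 60},
  ],
)

```text
time_s: 15.77
tcp_pos: [517.2, -8.6, 228.4]
tool_rot: [-0.087, 0.996, 0.0, -0.0]
ft_force: [0.5, -0.0, 0.0]
grip_width: 51.1
```

Run:
```python
from m import *
from cell import eyes
for i in range(7): eyes.camera("wrist")
im,C,st=snap("wrist","w8");M=R.from_quat(st["tool_rot"]).as_matrix();print(st["tcp_pos"],np.degrees(np.arctan2(M[1,1],M[0,1])),st["joint_pos"].round(2),st["time_s"])
p=proj(C,[559.2,-3.3,74.6]);print("fork pred",p)
u,v=p.round().astype(int)
P=im[v-14:v+15,u-16:u+17,0];print(P[::1,::1])
```

```text
[517.81184577  -5.3047689  228.10457517] 100.37643944999422 [-0.47  0.23  0.47  1.94 -0.12  1.    1.81] 16.1167
fork pred [273.90095202 240.55089317]
[[127 130 131 134 133 132 131 131 128 125 127 131 133 132 132 133 130 129
  122 121 128 130 131 133 132 133 129 125 124 127 131 131 133]
 [140 140 142 142 142 143 143 142 139 138 140 142 144 142 143 144 142 141
  138 135 140 141 144 141 143 143 140 139 138 138 143 142 141]
 [164 165 166 166 165 165 165 165 165 165 166 166 166 165 164 166 166 164
  164 163 166 165 165 166 165 166 165 164 163 165 166 165 165]
 [186 187 185 185 185 185 184 185 184 184 186 185 187 186 187 186 185 186
  187 186 188 186 186 186 188 186 184 186 186 185 187 185 186]
 [194 193 193 193 192 192 192 193 192 194 193 194 194 193 194 194 194 194
  194 194 194 194 193 194 192 194 193 194 193 194 193 194 194]
 [194 196 195 194 193 193 191 192 193 193 194 195 195 196 195 195 194 195
  194 194 194 194 196 195 194 195 193 195 195 196 195 196 196]
 [195 194 194 195 194 194 195 192 192 194 192 194 195 195 194 195 196 194
  195 195 196 195 194 194 195 193 193 194 195 196 195 
[... 2323 characters left out ...]
2 191 189 187]
 [196 196 195 195 195 195 194 194 195 195 196 197 196 195 195 195 195 196
  196 196 196 195 195 194 194 193 193 192 190 186 185 185 183]
 [196 195 195 196 194 194 194 194 194 195 195 195 196 195 197 194 193 194
  196 194 195 194 195 195 194 194 193 191 185 178 177 177 176]
 [198 195 194 194 193 193 192 194 194 195 195 196 195 196 195 194 195 194
  194 195 195 195 194 194 196 195 194 192 182 177 173 173 173]
 [194 194 194 195 195 194 194 194 196 196 196 195 197 196 197 197 196 197
  196 195 197 195 196 195 197 195 195 192 183 177 175 175 176]
 [197 198 197 198 195 195 195 195 196 196 195 196 196 199 198 199 197 195
  196 196 196 198 198 196 196 195 196 194 186 183 179 179 182]]
```

Request:
drive_tool(
  increments=[
    {"translation": [-0.01,-0.036,0],"rotation": [0,0,-0.04],"grip": 60},
    {"translation": [-0.022,-0.07,0],"rotation": [0,0,-0.08],"grip": 60},
    {"translation": [-0.034,-0.105,-0.01],"rotation": [0,0,-0.12],"grip": 60},
    {"translation": [-0.046,-0.14,-0.02],"rotation": [0,0,-0.16],"grip": 60},
    {"translation": [-0.058,-0.175,-0.03],"rotation": [0,0,-0.2],"grip": 60},
  ],
)

```text
time_s: 16.58
tcp_pos: [459.3, -182.4, 198.3]
tool_rot: [0.011, 1.0, 0.0, 0.001]
ft_force: [0.3, 0.1, 0.0]
grip_width: 51.1
```

Request:
drive_tool(
  increments=[
    {"translation": [-0.012,-0.03,0],"rotation": [0,0,0],"grip": 60},
    {"translation": [-0.012,-0.03,0],"rotation": [0,0,0],"grip": 60},
    {"translation": [-0.012,-0.03,0],"rotation": [0,0,0],"grip": 60},
    {"translation": [-0.012,-0.03,0],"rotation": [0,0,0],"grip": 60},
  ],
)

```text
time_s: 16.92
tcp_pos: [448.2, -210.7, 198.3]
tool_rot: [0.01, 1.0, 0.0, 0.0]
ft_force: [0.4, 0.2, 0.3]
grip_width: 51.4
```

Run:
```python
from m import *
from cell import eyes
for i in range(6): eyes.camera("wrist")
im,C,st=snap("wrist","w9");M=R.from_quat(st["tool_rot"]).as_matrix();print(st["tcp_pos"],np.degrees(np.arctan2(M[1,1],M[0,1])),M[:,2],st["joint_pos"].round(2),st["time_s"])
H,S,V=hsv(im)
br=(H>5)&(H<18)&(S>90)&(V>60)
m=max(comps(br,200),key=lambda m:m.sum());p=poly(m,3)[1];print("block",[(q.tolist(),onz(C,q,50)[:2].round(1).tolist()) for q in p])
g=(H>45)&(H<90)&(S>90)
for m in comps(g,10): print("green",m.sum(),[(q.tolist(),onz(C,q,90)[:2].round(1).tolist()) for q in poly(m,1.2)[1]])
u,v=proj(C,[447,-210,90]).astype(int);print(u,v)
cv2.imwrite("pics/w9.png",cv2.resize(im[v-75:v+75,u-100:u+100],None,fx=4,fy=4,interpolation=3)[:,:,::-1])
c,s=pickle.load(open("w8.pkl","rb"));C8=cam(c,s);q=(273.6,241.8);print("fork",onz(C8,q,75.1),tri([(C8,q)]+[(cam(*pickle.load(open(f,"rb"))),q) for f,q in(("w1.pkl",(155.2,224.4)),("w2.pkl",(271.3,234.8)))]))
```

```text
[ 448.19412151 -210.40200762  198.3686512 ] 88.92647317993817 [ 1.11836788e-04  2.53646585e-04 -9.99999962e-01] [-0.16  0.24  0.61  2.03 -0.17  0.92  2.09] 17.2167
block [([250, 149], [412.1, -233.0]), ([240, 223], [471.4, -243.6]), ([266, 226], [474.4, -222.7]), ([265, 183], [438.7, -222.4]), ([286, 176], [433.5, -206.0]), ([306, 192], [446.6, -190.4]), ([308, 217], [467.3, -188.8]), ([300, 220], [469.7, -195.2]), ([296, 228], [476.5, -198.5]), ([274, 228], [476.2, -216.3]), ([311, 234], [482.0, -186.3]), ([325, 161], [422.3, -175.9])]
green 190 [([298, 192], [435.9, -198.5]), ([297, 193], [436.6, -199.2]), ([299, 193], [436.6, -197.8]), ([298, 196], [438.7, -198.5]), ([300, 199], [440.9, -197.2]), ([299, 217], [453.7, -197.9]), ([304, 218], [454.5, -194.4]), ([306, 216], [453.1, -193.1]), ([306, 200], [441.6, -193.1]), ([304, 193], [436.7, -194.4])]
281 207
fork [560.14433879  -3.37809123  75.1       ] [560.07008477  -3.26643916  74.650468  ]
```

View pics/w9.png

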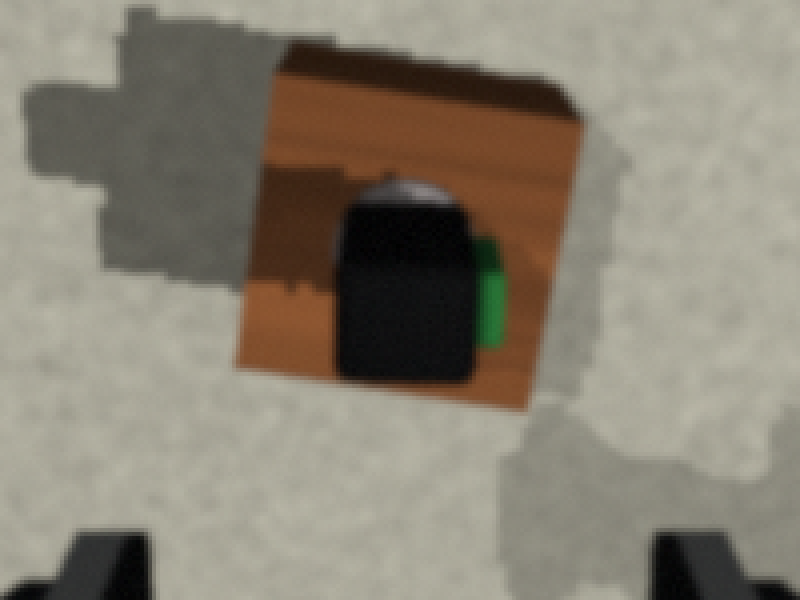

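The tool is already in line with the pin grip (edges axis-parallel). Grip top centre at crop (406,324) puts the pin at about (447.7,-209.2). Descend in stages and squeeze.

Request:
drive_tool(
  increments=[
    {"translation": [-0.0005,0.001,-0.03],"rotation": [0,0,0],"grip": 60},
    {"translation": [-0.0005,0.001,-0.06],"rotation": [0,0,0],"grip": 60},
    {"translation": [-0.0005,0.001,-0.09],"rotation": [0,0,0],"grip": 60},
    {"translation": [-0.0005,0.001,-0.112],"rotation": [0,0,0],"grip": 60},
    {"translation": [-0.0005,0.001,-0.118],"rotation": [0,0,0],"grip": 60},
  ],
  newtons=45,
)

```text
time_s: 17.68
tcp_pos: [445.2, -209.0, 77.3]
tool_rot: [0.01, 1.0, 0.001, -0.003]
ft_force: [-0.4, -0.5, 0.8]
grip_width: 51.0
```

Request:
drive_tool(
  increments=[
    {"translation": [0,0,-0.004],"rotation": [0,0,0],"grip": 60},
    {"translation": [0,0,-0.008],"rotation": [0,0,0],"grip": 60},
    {"translation": [0,0,-0.012],"rotation": [0,0,0],"grip": 60},
    {"translation": [0,0,-0.012],"rotation": [0,0,0],"grip": 60},
    {"translation": [0,0,-0.012],"rotation": [0,0,0],"grip": 60},
  ],
)

```text
time_s: 18.1
tcp_pos: [447.7, -210.5, 69.1]
tool_rot: [0.01, 1.0, -0.0, 0.001]
ft_force: [0.4, 0.1, 0.2]
grip_width: 51.0
```

Request:
drive_tool(
  increments=[
    {"translation": [0,0,0],"rotation": [0,0,0],"grip": 60},
    {"translation": [0,0,0],"rotation": [0,0,0],"grip": 60},
    {"translation": [0,0,0],"rotation": [0,0,0],"grip": 60},
  ],
)

```text
time_s: 18.35
tcp_pos: [447.4, -210.4, 68.8]
tool_rot: [0.01, 1.0, -0.0, 0.0]
ft_force: [0.2, -0.1, 0.0]
grip_width: 51.5
```

Request:
drive_tool(
  increments=[
    {"translation": [0,0.001,0],"rotation": [0,0,0],"grip": 50},
    {"translation": [0,0.001,0],"rotation": [0,0,0],"grip": 35},
    {"translation": [0,0.001,0],"rotation": [0,0,0],"grip": 20},
    {"translation": [0,0.001,0],"rotation": [0,0,0],"grip": 15},
    {"translation": [0,0.001,0],"rotation": [0,0,0],"grip": 15},
  ],
  newtons=45,
)

```text
time_s: 18.77
tcp_pos: [447.6, -210.0, 68.8]
tool_rot: [0.011, 1.0, -0.0, 0.001]
ft_force: [-0.2, -2.0, 4.6]
grip_width: 23.3
```

Request:
drive_tool(
  increments=[
    {"translation": [0,0,0],"rotation": [0,0,0],"grip": 15},
    {"translation": [0,0,0],"rotation": [0,0,0],"grip": 15},
    {"translation": [0,0,0],"rotation": [0,0,0],"grip": 15},
    {"translation": [0,0,0],"rotation": [0,0,0],"grip": 15},
  ],
)

```text
time_s: 19.1
tcp_pos: [447.6, -210.0, 68.8]
tool_rot: [0.011, 1.0, -0.0, 0.001]
ft_force: [-0.6, -2.3, 6.0]
grip_width: 23.5
```

Width 23.5 means the button is flush. Lift, carry over the fork and tilt.

Request:
drive_tool(
  increments=[
    {"translation": [0,0,0.01],"rotation": [0,0,0],"grip": 15},
    {"translation": [0,0,0.035],"rotation": [0,0,0],"grip": 15},
    {"translation": [0,0,0.07],"rotation": [0,0,0],"grip": 15},
    {"translation": [0,0,0.105],"rotation": [0,0,0],"grip": 15},
    {"translation": [0,0,0.13],"rotation": [0,0,0],"grip": 15},
  ],
)

```text
time_s: 19.52
tcp_pos: [447.1, -209.4, 200.8]
tool_rot: [0.011, 1.0, 0.0, 0.001]
ft_force: [-0.1, 0.5, -1.3]
grip_width: 23.9
```

Request:
drive_tool(
  increments=[
    {"translation": [0.018,0.026,0],"rotation": [0,0,0.025],"grip": 15},
    {"translation": [0.039,0.056,0],"rotation": [0,0,0.05],"grip": 15},
    {"translation": [0.06,0.086,0],"rotation": [0,0,0.075],"grip": 15},
    {"translation": [0.081,0.116,0],"rotation": [0,0,0.1],"grip": 15},
    {"translation": [0.102,0.146,0],"rotation": [0,0,0.125],"grip": 15},
  ],
)

```text
time_s: 19.93
tcp_pos: [549.1, -61.3, 198.4]
tool_rot: [-0.053, 0.999, 0.0, -0.001]
ft_force: [0.5, -1.0, -0.4]
grip_width: 23.3
```

Request:
drive_tool(
  increments=[
    {"translation": [0.02,0.028,0],"rotation": [0,0,0.025],"grip": 15},
    {"translation": [0.036,0.052,0],"rotation": [0,0,0.05],"grip": 15},
    {"translation": [0.046,0.067,0],"rotation": [0,0,0.075],"grip": 15},
    {"translation": [0.046,0.067,0],"rotation": [0,0,0.075],"grip": 15},
  ],
)

```text
time_s: 20.27
tcp_pos: [596.4, 9.0, 197.7]
tool_rot: [-0.094, 0.996, 0.001, -0.0]
ft_force: [-0.1, 0.0, -0.3]
grip_width: 23.5
```

Request:
drive_tool(
  increments=[
    {"translation": [0,0,0],"rotation": [-0.019,0.103,0],"grip": 15},
    {"translation": [0,0,0],"rotation": [-0.038,0.206,0],"grip": 15},
    {"translation": [0,0,0],"rotation": [-0.056,0.309,0],"grip": 15},
    {"translation": [0,0,0],"rotation": [-0.075,0.412,0],"grip": 15},
    {"translation": [0,0,0],"rotation": [-0.094,0.515,0],"grip": 15},
  ],
)

```text
time_s: 20.68
tcp_pos: [594.9, 2.3, 199.3]
tool_rot: [-0.085, 0.962, -0.024, -0.26]
ft_force: [0.5, 0.4, -1.7]
grip_width: 23.7
```

Request:
drive_tool(
  increments=[
    {"translation": [0,0,0],"rotation": [0,0,0],"grip": 15},
    {"translation": [0,0,0],"rotation": [0,0,0],"grip": 15},
    {"translation": [0,0,0],"rotation": [0,0,0],"grip": 15},
  ],
)

```text
time_s: 20.93
tcp_pos: [594.4, 2.4, 198.7]
tool_rot: [-0.085, 0.962, -0.024, -0.257]
ft_force: [0.2, -0.7, -0.4]
grip_width: 23.5
```

Run:
```python
from m import *
from cell import eyes
for i in range(5): eyes.camera("wrist")
im,C,st=snap("wrist","wa");M=R.from_quat(st["tool_rot"]).as_matrix();print(st["tcp_pos"],M.round(3).tolist(),st["joint_pos"].round(2),st["time_s"],st["grip_width"])
psi=np.radians(10.3);ex=np.array([np.cos(psi),np.sin(psi),0]);ey=np.array([-np.sin(psi),np.cos(psi),0]);a=ex*.5+np.array([0,0,.866])
Rt=np.c_[np.cross(ey,-a),ey,-a];print("rot err (world)",R.from_matrix(Rt@M.T).as_rotvec().round(4))
F=np.array([560.1,-3.3,74.8]);print("shift to 15mm above",(F+a*71.8-st["tcp_pos"]).round(1))
ims,Cs,_=snap("scene","sa")
tip=st["tcp_pos"]+M[:,2]*(18.8+38);seat=st["tcp_pos"]+M[:,2]*18.8
print("scene tip/seat/fork",proj(Cs,tip),proj(Cs,seat),proj(Cs,F))
T=cam(pickle.load(open("wa.pkl","rb"))[0],dict(tool_rot=[0,0,0,1],tcp_pos=np.zeros(3)))
print("grip top corners pred",[proj(T,[x,y,-31.2]).round(1).tolist() for x,y in((11,-12),(11,12),(-11,12),(-11,-12))])
g=im.astype(int).sum(2);print([int(x) for x in g[225:345:2,281]])
e=proj(Cs,seat).astype(int)
cs=ims[e[1]-60:e[1]+60,e[0]-60:e[0]+60];cw=im[200:350,200:360]
v=np.hstack([cv2.resize(cs,(400,400),interpolation=3),cv2.resize(cw,(400,400),interpolation=3)]);cv2.imwrite("pics/wa.png",v[:,:,::-1])
```

```text
[594.80670294   3.36629979 199.58018423] [[-0.853, -0.178, -0.49], [-0.154, 0.984, -0.089], [0.498, -0.0, -0.867]] [-0.39  0.68  0.48  1.45 -0.17  1.59  1.86] 21.1833 23.27470801628018
rot err (world) [-0.0001  0.0021  0.0011]
shift to 15mm above [  0.6  -0.2 -62.6]
scene tip/seat/fork [267.64848785 173.90274289] [274.03257845 167.46929396] [265.71560474 192.53746148]
grip top corners pred [[243.3, 310.1], [318.5, 310.2], [316.5, 367.2], [245.2, 367.2]]
[424, 423, 426, 429, 419, 346, 277, 269, 280, 278, 373, 474, 482, 483, 449, 201, 37, 37, 37, 34, 26, 31, 39, 34, 35, 37, 39, 32, 33, 30, 31, 33, 24, 40, 29, 32, 40, 34, 38, 31, 35, 48, 50, 54, 46, 43, 38, 25, 19, 28, 29, 27, 32, 29, 32, 31, 20, 30, 28, 30]
```

Request:
drive_tool(
  increments=[
    {"translation": [0,0,-0.03],"rotation": [0,0.002,0.001],"grip": 15},
    {"translation": [0.001,0,-0.055],"rotation": [0,0.002,0.001],"grip": 15},
    {"translation": [0.0006,0,-0.0625],"rotation": [0,0.002,0.001],"grip": 15},
    {"translation": [-0.002,-0.0005,-0.0665],"rotation": [0,0.002,0.001],"grip": 15},
    {"translation": [-0.0038,-0.001,-0.07],"rotation": [0,0.002,0.001],"grip": 15},
  ],
)

```text
time_s: 21.7
tcp_pos: [591.3, 2.5, 128.7]
tool_rot: [-0.087, 0.962, -0.024, -0.259]
ft_force: [-0.6, 0.2, -1.2]
grip_width: 23.9
```

Request:
drive_tool(
  increments=[
    {"translation": [0,0,0],"rotation": [0,0,0],"grip": 15},
    {"translation": [0,0,0],"rotation": [0,0,0],"grip": 15},
    {"translation": [0,0,0],"rotation": [0,0,0],"grip": 15},
  ],
)

```text
time_s: 21.95
tcp_pos: [592.0, 2.5, 129.5]
tool_rot: [-0.087, 0.962, -0.024, -0.258]
ft_force: [-0.1, 0.1, -0.9]
grip_width: 23.4
```

Run:
```python
from m import *
from cell import eyes
for i in range(6): eyes.camera("wrist")
im,C,st=snap("wrist","wb");M=R.from_quat(st["tool_rot"]).as_matrix();p=st["tcp_pos"];print(p,st["time_s"],st["ft_force"],st["grip_width"])
psi=np.radians(10.3);ex=np.array([np.cos(psi),np.sin(psi),0]);ey=np.array([-np.sin(psi),np.cos(psi),0]);a=ex*.5+np.array([0,0,.866])
Rt=np.c_[np.cross(ey,-a),ey,-a];print("rot err",R.from_matrix(Rt@M.T).as_rotvec().round(4))
F=np.array([560.1,-3.3,74.8]);d=p-M[:,2]*-56.8-F;print("tip rel F in fork axes (x', y, z)",d@np.cross(ey,a),d@ey,d@a)
ims,Cs,_=snap("scene","sb")
tip=p+M[:,2]*56.8;print("tip,F wrist px",proj(C,tip),proj(C,F),"shoulder near rim top/bottom",[proj(C,p+M@np.array(q)).round(1) for q in([14,0,14.8],[14,0,18.8],[11,0,14.8])])
print("tip, F scene px",proj(Cs,tip),proj(Cs,F))
e=proj(Cs,F).astype(int)
cs=ims[e[1]-50:e[1]+30,e[0]-40:e[0]+40];f=proj(C,F).astype(int);print("crop origins",e-[40,50],f-[60,60])
cw=im[f[1]-60:f[1]+60,f[0]-60:f[0]+60]
v=np.hstack([cv2.resize(cs,(400,400),interpolation=3),cv2.resize(cw,(400,400),interpolation=3)]);cv2.imwrite("pics/wb.png",v[:,:,::-1])
```

```text
[591.51194144   2.67976246 128.56351097] 22.25 [ 0.19555368 -0.01643097 -1.32087322] 23.867510466547788
rot err [ 0.0005 -0.0014 -0.0006]
tip rel F in fork axes (x', y, z) 0.7263393885983014 0.2376380730042177 5.7479840947952345
tip,F wrist px [280.69969838 239.00402178] [280.28094867 234.02439592] shoulder near rim top/bottom [array([280.8, 245.2]), array([280.8, 241.7]), array([280.8, 251.6])]
tip, F scene px [266.84673846 191.8518636 ] [265.71560474 192.53746148]
crop origins [225 142] [220 174]
```

View pics/wb.png

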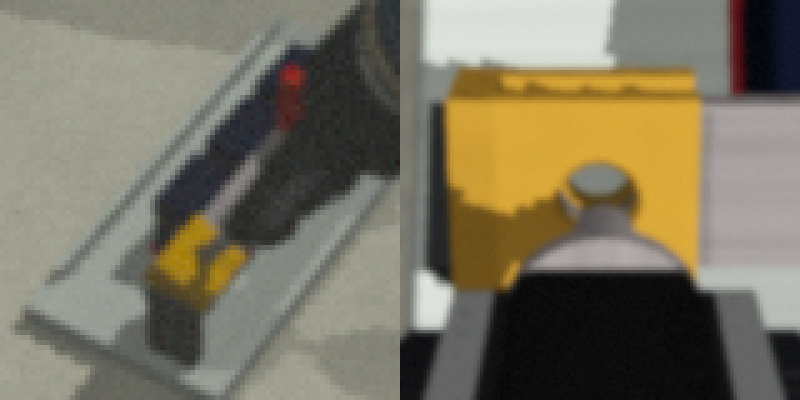

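Last viewed picture: in the wrist crop the hole is at (600,195) with the shank entering from below, about 1 mm right of centre. From here I refine numerically.

Run:
```python
from m import *
np.set_printoptions(linewidth=250)
c,st=pickle.load(open("wb.pkl","rb"));im=c["img"];H,S,V=hsv(im)
print("R, cols 264-298");
for r in range(219,250): print(r,im[r,264:299,0])
print("sat")
for r in range(219,250): print(r,S[r,264:299])
```

```text
R, cols 264-298
219 [217 217 216 217 218 218 219 218 217 219 219 219 218 218 218 218 218 218 218 220 218 219 219 220 219 218 219 219 218 218 218 216 217 218 218]
220 [216 216 217 217 218 217 219 219 218 217 218 218 217 218 217 215 218 218 219 218 219 220 220 220 220 219 218 218 218 219 218 217 216 217 216]
221 [215 216 217 218 218 218 217 218 218 217 216 213 211 209 207 207 206 209 211 215 217 218 221 220 220 219 219 217 220 217 219 218 218 218 218]
222 [216 216 215 218 218 219 218 217 216 212 205 198 193 189 184 181 182 186 191 199 206 213 216 219 220 220 218 219 218 218 217 218 218 217 218]
223 [216 216 217 217 219 217 216 212 207 198 184 171 163 155 153 150 149 152 156 169 180 191 202 212 218 219 218 217 219 217 217 218 217 218 217]
224 [217 218 218 218 217 214 208 199 187 173 157 144 139 133 132 131 132 132 134 141 148 157 175 196 208 215 217 218 219 219 218 217 217 218 217]
225 [217 218 218 218 216 209 196 179 163 148 137 131 129 127 128 127 128 127 126 127 129 135 146 167 189 205 214 217 218 218 218 218 217 218 218]
226 [218 218 218 215 211 200 179 158 142 134 130 128 127 126 1
[... 7201 characters left out ...]
 30  55  84 110 130 151 168 179 185 188]
245 [171 151 123  96  64  46  32  21  13  12  11  13  13  17  10  15  11  15  11  13  15  15  13  15  14  14  22  33  50  72 100 129 150 169 177]
246 [125  94  64  40  26  17  16  15  12  16  13  14  14  12  12  11  13  13  11  13  13  14  13  15  13  12  13  11  17  25  43  71  98 125 150]
247 [ 69  40  23  17  15  16  15  12  14  13  13  13  13  12  12  15  13  12  12  12  15  13  13  12  13  12  14  17  14  13  15  27  43  67 101]
248 [26 17 13 16 16 15 13 13 11 12 14 14 14 12 12 13 13 13 12 13 13 13 12 14 13 13 13 14 14 13 12 13 15 24 46]
249 [15 13 12 14 14 15 12 12 14 12 12 15 14 12 13 13 13 13 13 13 13 14 14 11 14 14 13 16 15 15 12 13 13 14 22]
```

Run:
```python
from m import *
c,st=pickle.load(open("wb.pkl","rb"));C=cam(c,st);M=R.from_quat(st["tool_rot"]).as_matrix()
for F in([560.1,-3.3,74.8],[560.1,-3.3,74.2]):
    F=np.array(F);print("top",proj(C,F+6.5*M[:,0]),"right",proj(C,F+6.5*M[:,1]),"ctr",proj(C,F))
    print("lower hole upper-face bottom rim",proj(C,F+15*M[:,2]-6.5*M[:,0]),"far face",proj(C,F+21*M[:,2]-6.5*M[:,0]),"bar bottom rim",proj(C,F+7.5*M[:,2]-7*M[:,0]))
p=st["tcp_pos"]
for r in(2,3,4,5): print(r,proj(C,p+M@[r,0,56.8]))
print("shoulder rim", proj(C,p+M@[14,0,18.8]),proj(C,p+M@[14,0,14.8]))
```

```text
top [280.28968705 223.20573854] right [291.75020364 234.03312602] ctr [280.28094867 234.02439592]
lower hole upper-face bottom rim [280.28328213 235.08483438] far face [280.28727358 231.58760852] bar bottom rim [280.27736583 240.49744327]
top [280.28989779 223.40134813] right [291.71886454 234.19713968] ctr [280.28118154 234.18844002]
lower hole upper-face bottom rim [280.2834925  235.23451409] far face [280.28746885 231.74235901] bar bottom rim [280.27759845 240.63757349]
2 [280.70364982 235.62612147]
3 [280.70563412 233.92983164]
4 [280.70762418 232.22862031]
5 [280.70962002 230.52246603]
shoulder rim [280.78924568 241.71399364] [280.79730344 245.22758821]
```

Request:
drive_tool(
  increments=[
    {"translation": [-0.0008,-0.0007,0.0005],"rotation": [0,0,0],"grip": 15},
    {"translation": [-0.0008,-0.0007,0.0005],"rotation": [0,0,0],"grip": 15},
    {"translation": [-0.0033,-0.0011,-0.0038],"rotation": [0,0,0],"grip": 15},
    {"translation": [-0.0057,-0.0016,-0.0082],"rotation": [0,0,0],"grip": 15},
    {"translation": [-0.0057,-0.0016,-0.0082],"rotation": [0,0,0],"grip": 15},
  ],
)

```text
time_s: 22.77
tcp_pos: [584.5, 1.0, 119.1]
tool_rot: [-0.087, 0.961, -0.023, -0.26]
ft_force: [-0.3, 0.2, -1.3]
grip_width: 23.6
```

Request:
drive_tool(
  increments=[
    {"translation": [-0.0015,-0.0003,-0.0026],"rotation": [0,0,0],"grip": 15},
    {"translation": [-0.003,-0.0005,-0.0052],"rotation": [0,0,0],"grip": 15},
    {"translation": [-0.003,-0.0005,-0.0052],"rotation": [0,0,0],"grip": 15},
  ],
)

```text
time_s: 23.02
tcp_pos: [582.1, 0.5, 114.4]
tool_rot: [-0.087, 0.962, -0.023, -0.259]
ft_force: [-0.5, -0.9, -2.0]
grip_width: 23.3
```

```bash
cat > t.py <<'E'
from m import *
from cell import robot
st=robot.get_state();M=R.from_quat(st["tool_rot"]).as_matrix();p=st["tcp_pos"]
psi=np.radians(10.3);ex=np.array([np.cos(psi),np.sin(psi),0]);ey=np.array([-np.sin(psi),np.cos(psi),0]);a=ex*.5+np.array([0,0,.866])
Rt=np.c_[np.cross(ey,-a),ey,-a];print("rot err",R.from_matrix(Rt@M.T).as_rotvec().round(4))
F=np.array([560.1,-3.3,74.8]);d=p+M[:,2]*56.8-F;x=np.cross(ey,a);f=st["ft_force"]
print("tip x',y,z",(d@x).round(2),(d@ey).round(2),(d@a).round(2),"force",(f@x).round(1),(f@ey).round(1),(f@a).round(1),"w",st["grip_width"],st["time_s"],"torque",st["wrist_torque"].round(2))
E
python3 t.py
```

```text
rot err [ 0.0006 -0.003  -0.0004]
tip x',y,z -0.64 -0.19 -11.36 force 0.4 -0.8 -2.1 w 23.314667143416095 23.0167 torque [ 0.08 -0.61  0.01]
```

Request:
drive_tool(
  increments=[
    {"translation": [-0.0013,-0.0003,-0.0026],"rotation": [0,-0.001,0],"grip": 15},
    {"translation": [-0.0028,-0.0006,-0.0052],"rotation": [0,-0.002,0],"grip": 15},
    {"translation": [-0.0043,-0.0009,-0.0078],"rotation": [0,-0.002,0],"grip": 15},
    {"translation": [-0.0048,-0.001,-0.0087],"rotation": [0,-0.002,0],"grip": 15},
    {"translation": [-0.0048,-0.001,-0.0087],"rotation": [0,-0.002,0],"grip": 15},
  ],
)

```text
time_s: 23.43
tcp_pos: [577.5, -0.5, 105.9]
tool_rot: [-0.087, 0.962, -0.024, -0.258]
ft_force: [1.2, 0.7, -0.5]
grip_width: 23.5
```

```bash
python3 t.py
```

```text
rot err [ 0.0006 -0.0006 -0.0005]
tip x',y,z -0.32 -0.36 -21.01 force 1.3 0.5 0.2 w 23.462826282795593 23.4333 torque [ 0.16 -0.63 -0.01]
```

Request:
drive_tool(
  increments=[
    {"translation": [-0.0015,-0.0003,-0.0026],"rotation": [0,0,0],"grip": 15},
    {"translation": [-0.003,-0.0005,-0.0052],"rotation": [0,0,0],"grip": 15},
    {"translation": [-0.0044,-0.0008,-0.0078],"rotation": [0,0,0],"grip": 15},
    {"translation": [-0.0059,-0.0011,-0.0104],"rotation": [0,0,0],"grip": 15},
    {"translation": [-0.0059,-0.0011,-0.0104],"rotation": [0,0,0],"grip": 15},
  ],
)

```text
time_s: 23.85
tcp_pos: [571.3, -1.6, 95.3]
tool_rot: [-0.087, 0.962, -0.024, -0.258]
ft_force: [-0.4, 0.6, -1.0]
grip_width: 23.3
```

```bash
python3 t.py
```

```text
rot err [ 0.0007 -0.0012 -0.0004]
tip x',y,z -0.51 -0.36 -33.43 force 0.2 0.7 -1.0 w 23.341376964538433 23.85 torque [ 0.07 -0.64  0.02]
```

About 4.5 mm left before the shoulder seats. Going slowly.

Request:
drive_tool(
  increments=[
    {"translation": [-0.0005,-0.0001,-0.0009],"rotation": [0,0,0],"grip": 15},
    {"translation": [-0.001,-0.0002,-0.0017],"rotation": [0,0,0],"grip": 15},
    {"translation": [-0.0015,-0.0003,-0.0026],"rotation": [0,0,0],"grip": 15},
    {"translation": [-0.002,-0.0004,-0.0035],"rotation": [0,0,0],"grip": 15},
    {"translation": [-0.002,-0.0004,-0.0035],"rotation": [0,0,0],"grip": 15},
  ],
)

```text
time_s: 24.27
tcp_pos: [569.8, -1.9, 92.2]
tool_rot: [-0.087, 0.962, -0.024, -0.258]
ft_force: [-0.1, 0.1, -1.4]
grip_width: 23.4
```

```bash
python3 t.py
```

```text
rot err [ 0.0006 -0.0001 -0.0005]
tip x',y,z -0.23 -0.45 -36.81 force 0.6 0.2 -1.2 w 23.436619109644482 24.2667 torque [ 0.17 -0.67  0.04]
```

Request:
drive_tool(
  increments=[
    {"translation": [-0.0005,-0.0001,-0.0009],"rotation": [0,0,0],"grip": 15},
    {"translation": [-0.0005,-0.0001,-0.0009],"rotation": [0,0,0],"grip": 15},
    {"translation": [-0.0005,-0.0001,-0.0009],"rotation": [0,0,0],"grip": 15},
  ],
)

```text
time_s: 24.52
tcp_pos: [569.8, -2.0, 91.8]
tool_rot: [-0.087, 0.962, -0.024, -0.257]
ft_force: [1.1, 0.7, 1.3]
grip_width: 23.3
```

```bash
python3 t.py
```

```text
rot err [ 0.0005  0.0009 -0.0006]
tip x',y,z -0.01 -0.51 -37.18 force 0.4 0.4 1.8 w 23.324538946687543 24.5167 torque [ 0.13 -0.46  0.  ]
```

Request:
drive_tool(
  increments=[
    {"translation": [-0.0005,-0.0001,-0.0009],"rotation": [0,0,0],"grip": 15},
    {"translation": [-0.0005,-0.0001,-0.0009],"rotation": [0,0,0],"grip": 15},
    {"translation": [-0.0005,-0.0001,-0.0009],"rotation": [0,0,0],"grip": 15},
  ],
)

```text
time_s: 24.77
tcp_pos: [569.8, -2.0, 91.8]
tool_rot: [-0.087, 0.962, -0.023, -0.257]
ft_force: [1.8, 1.0, 6.7]
grip_width: 23.6
```

```bash
python3 t.py
```

```text
rot err [ 0.0002  0.0017 -0.0007]
tip x',y,z 0.05 -0.51 -37.19 force -1.6 0.7 6.8 w 23.55484128927719 24.7667 torque [ 0.14 -0.16 -0.15]
```

Request:
drive_tool(
  increments=[
    {"translation": [-0.0005,-0.0001,-0.0009],"rotation": [0,0,0],"grip": 15},
    {"translation": [-0.0005,-0.0001,-0.0009],"rotation": [0,0,0],"grip": 15},
    {"translation": [-0.0005,-0.0001,-0.0009],"rotation": [0,0,0],"grip": 15},
  ],
)

```text
time_s: 25.02
tcp_pos: [569.8, -2.0, 91.8]
tool_rot: [-0.087, 0.962, -0.023, -0.257]
ft_force: [2.2, 1.9, 10.4]
grip_width: 23.6
```

```bash
python3 t.py
```

```text
rot err [-0.      0.0026 -0.0008]
tip x',y,z 0.11 -0.53 -37.21 force -3.0 1.4 10.3 w 23.56992324928936 25.0167 torque [ 0.23  0.2  -0.17]
```

Request:
drive_tool(
  increments=[
    {"translation": [0.0005,0.0001,0.0009],"rotation": [0,0,0],"grip": 15},
    {"translation": [0.0005,0.0001,0.0009],"rotation": [0,0,0],"grip": 30},
    {"translation": [0.0005,0.0001,0.0009],"rotation": [0,0,0],"grip": 50},
    {"translation": [0.0005,0.0001,0.0009],"rotation": [0,0,0],"grip": 55},
    {"translation": [0.0005,0.0001,0.0009],"rotation": [0,0,0],"grip": 55},
  ],
)

```text
time_s: 25.43
tcp_pos: [568.4, -2.4, 90.0]
tool_rot: [-0.087, 0.962, -0.024, -0.258]
ft_force: [0.3, -0.1, 0.3]
grip_width: 46.7
```

Request:
drive_tool(
  increments=[
    {"translation": [0,0,0],"rotation": [0,0,0],"grip": 55},
    {"translation": [0.005,0.001,0.0087],"rotation": [0,0,0],"grip": 55},
    {"translation": [0.015,0.003,0.026],"rotation": [0,0,0],"grip": 55},
    {"translation": [0.03,0.006,0.052],"rotation": [0,0,0],"grip": 55},
    {"translation": [0.045,0.008,0.078],"rotation": [0,0,0],"grip": 55},
  ],
)

```text
time_s: 25.85
tcp_pos: [614.1, 6.2, 169.6]
tool_rot: [-0.087, 0.962, -0.024, -0.259]
ft_force: [1.4, 0.1, -0.3]
grip_width: 46.9
```

Request:
drive_tool(
  increments=[
    {"translation": [0,0,0.035],"rotation": [0,0,0],"grip": 55},
    {"translation": [0,0,0.06],"rotation": [0,0,0],"grip": 55},
    {"translation": [0,0,0.06],"rotation": [0,0,0],"grip": 55},
    {"translation": [0,0,0.06],"rotation": [0,0,0],"grip": 55},
  ],
)

```text
time_s: 26.18
tcp_pos: [615.0, 5.5, 230.6]
tool_rot: [-0.087, 0.963, -0.024, -0.256]
ft_force: [-0.8, -0.8, -1.6]
grip_width: 46.9
```

Run:
```python
from m import *
from cell import eyes
for i in range(6): eyes.camera("wrist")
im,C,st=snap("wrist","wc");print(st["tcp_pos"],st["time_s"],st["ft_force"],st["grip_width"])
psi=np.radians(10.3);ex=np.array([np.cos(psi),np.sin(psi),0]);ey=np.array([-np.sin(psi),np.cos(psi),0]);a=ex*.5+np.array([0,0,.866]);F=np.array([560.1,-3.3,74.8]);xp=np.cross(ey,a)
H,S,V=hsv(im);P=lambda x,y,z:proj(C,F+x*xp+y*ey+z*a).round(1)
print("pred grip top corners",[P(x,y,50).tolist() for x,y in((-11,-12),(-11,12),(11,12),(11,-12))])
print("pred button out face y=17: top",P(-7,17,40),P(7,17,40),"flush y=12",P(-7,12,40),P(7,12,40),"bottom",P(-7,17,14))
g=(H>45)&(H<90)&(S>90)
for m in comps(g,10): ys,xs=np.where(m);print("green",m.sum(),xs.min(),xs.max(),ys.min(),ys.max(),poly(m,1.2)[1].tolist())
c=P(0,0,50).astype(int);blk=(V<55)
sub=np.zeros_like(blk);sub[c[1]-45:c[1]+60,c[0]-45:c[0]+45]=blk[c[1]-45:c[1]+60,c[0]-45:c[0]+45]
for m in comps(sub,150): ys,xs=np.where(m);print("black",m.sum(),xs.min(),xs.max(),ys.min(),ys.max())
print("pred shoulder left/right bottom",P(0,-14,0),P(0,14,0),"near rim",P(-14,0,4),P(-14,0,0))
col=c[0];print("column R",[int(v) for v in im[P(-14,0,0)[1].astype(int)-12:P(-14,0,0)[1].astype(int)+25,col,0]],"sat",[int(v) for v in S[P(-14,0,0)[1].astype(int)-12:P(-14,0,0)[1].astype(int)+25,col]],P(-14,0,0)[1].astype(int)-12)
red=(((H<8)|(H>172))&(S>150)&(V>40))
for m in comps(red,100): print("red",m.sum(),poly(m,2.5)[1].tolist())
nav=(H>105)&(H<130)&(S>90)&(V<90)
for m in comps(nav,300): print("nav",[((lambda q:[round(float(q@ex[:2]),1),round(float(q@ey[:2]),1)])(onz(C,q,59)[:2]-np.array([508.8,97.7]))) for q in poly(m,3)[1]])
```

```text
[613.45615714   5.99764522 227.41944885] 26.4833 [-0.4306895  -0.27844195  0.22546735] 47.18566185898026
pred grip top corners [[264.2, 235.7], [298.4, 235.8], [297.9, 264.4], [264.5, 264.3]]
pred button out face y=17: top [304.5 235.9] [304.1 253.6] flush y=12 [297.7 235.9] [297.4 253.6] bottom [302.5 224. ]
green 177 294 302 229 255 [[295, 229], [296, 244], [294, 252], [296, 255], [300, 255], [302, 240], [300, 230]]
black 1415 263 296 219 264
pred shoulder left/right bottom [264.4 226.3] [297.9 226.3] near rim [281.2 211.8] [281.2 210.3]
column R [176, 155, 144, 163, 175, 163, 140, 140, 163, 183, 192, 190, 191, 182, 158, 131, 131, 143, 145, 138, 105, 60, 22, 8, 13, 7, 8, 11, 9, 9, 10, 8, 12, 9, 10, 12, 12] sat [23, 61, 140, 186, 194, 194, 197, 197, 194, 194, 193, 193, 191, 181, 140, 66, 21, 14, 14, 13, 12, 13, 12, 51, 0, 32, 28, 21, 0, 46, 26, 51, 0, 46, 0, 0, 21] 198
red 1114 [[434, 195], [421, 195], [403, 209], [403, 230], [406, 233], [417, 233], [437, 224]]
nav [[-10.2, -78.9], [6.6, -79.2], [8.3, 2.1], [-1.9, 22.6], [-13.2, 23.6], [-19.8, 19.6], [-20.7, -20.4], [-8.4, -31.9], [-20.7, -35.0], [-21.6, -72.3]]
nav [[-17.0, 28.4], [-1.9, 27.1], [-0.1, 41.3], [8.3, 47.7], [8.2, 72.7], [-18.9, 74.1], [-20.8, 34.2]]
```

```bash
python3 -c "
from cell import robot
print(robot.sign_off(), robot.get_state()['time_s'])"
```

```text
the job is handed in; nothing more can be done
the job is handed in; nothing more can be done
```

The job is done and handed in; the clock read 26.5 s at my last check before sign-off. All 12 allowed pictures were used, so the checks after the pin insertion come from numbers only.

- **Ring box:** It stands on the empty pad with its clasp towards the middle box. The wrist view showed its edges in line with the other two to about 1 mm. I pressed it down with 24 N while placing it, more than I meant to but under the limit.
- **Bar:** I pinched the tab and slid it about 117 mm to a hard stop. It did not move further under about 13 N.
- **Pin:** I lifted it with the button squeezed flush (grip width 23.5 mm), tilted it 30° and pushed it in with almost no side force. It stopped rigidly under 10 N, then I let go and backed away.
- **Last check:** The grip top is within about 2 pixels of where a seated pin should be, and the green button stands about 4–5 mm proud, so it has sprung out. The gripper was about 140 mm clear, with almost no force on it.

**Small disagreements:**
- The insertion stopped at 37.2 mm by my estimate of the fork position, against 38 mm nominal. This is within calibration error, and I took it as seated because the stop was rigid and the button came out.
- The shoulder's near rim was about 2 pixels (1 mm) off the prediction, which fits the pin's play in the hole.
- My final colour check merged the new and middle boxes into one blob, so their alignment rests on the earlier picture.

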